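# Get the pastry cutter out from between the topping canisters

### The job

Clear all three topping canisters off the round board onto the empty aluminium tray, then take out the pastry cutter they hem in and stand it upright in the middle of the black spot on the marble slab. Only then put the canisters back on the board, each centred on the coaster of its own colour (they may have been mixed up before). Keep the canisters upright all the time.

Things in the scene. Friction and masses are not known exactly. Their poses are not given: they have to be found in the camera images.
- can_blue_mid (a point): Loose upright canister, blue lid, knob and band on a steel body, about 0.35 kg, 134 mm high: body 76 mm across and 90 mm high (with lid), on it a round knob 32 mm across, 44 mm high, to be gripped from above. Point: its centre, 67 mm above the underside, 45 mm below the knob's middle; z up its axis. Starts on one of the three coasters, not always its own colour's.
- can_red_mid (a point): Loose upright canister, red lid, knob and band on a steel body, about 0.35 kg, 134 mm high: body 76 mm across and 90 mm high (with lid), on it a round knob 32 mm across, 44 mm high, to be gripped from above. Point: its centre, 67 mm above the underside, 45 mm below the knob's middle; z up its axis. Starts on one of the three coasters, not always its own colour's.
- can_green_mid (a point): Loose upright canister, green lid, knob and band on a steel body, about 0.35 kg, 134 mm high: body 76 mm across and 90 mm high (with lid), on it a round knob 32 mm across, 44 mm high, to be gripped from above. Point: its centre, 67 mm above the underside, 45 mm below the knob's middle; z up its axis. Starts on one of the three coasters, not always its own colour's.
- coaster_blue_top (a point): Blue round coaster, 90 mm across, 3 mm thick, fixed on the round dark wood board (250 mm across, 12 mm thick); place of the blue-lidded canister. Point: centre of its top, 15 mm above the table. The coasters lie round the board's centre, 70 mm from it; at the start a canister stands on each and its rim shows.
- coaster_red_top (a point): Red round coaster, 90 mm across, 3 mm thick, fixed on the round dark wood board (250 mm across, 12 mm thick); place of the red-lidded canister. Point: centre of its top, 15 mm above the table. The coasters lie round the board's centre, 70 mm from it; at the start a canister stands on each and its rim shows.
- coaster_green_top (a point): Green round coaster, 90 mm across, 3 mm thick, fixed on the round dark wood board (250 mm across, 12 mm thick); place of the green-lidded canister. Point: centre of its top, 15 mm above the table. The coasters lie round the board's centre, 70 mm from it; at the start a canister stands on each and its rim shows.
- cutter_mid (a point): Pastry cutter: loose upright steel cylinder with a pale wooden cap, 44 mm across, 50 mm high, about 0.12 kg. Starts at the centre of the dark wood board between the three canisters, about 10 mm from each, too tight for fingers. Point: its centre, 25 mm above its underside; z up its axis.
- tray_floor (a point): Empty shallow aluminium tray, fixed, 320 mm (its x) by 130 mm (its y), rim 4 mm thick, 12 mm high above the table: the side area, with room for the three canisters in a row along its x, 98 mm apart. Left or right of the board. Point: centre of its floor, 4 mm above the table; z up.
- slab_spot (a point): Flat black round spot, 70 mm across, in the middle of a fixed pale marble slab 140 x 140 mm, 12 mm thick, across the board from the tray. Bagels (88 mm across, 34 mm high) lie 122 mm from the spot's centre on its +x and -x sides. Point: centre of the spot on the slab's top; z up.

How it is judged:
By the outcome, as a careful person would: the job done as asked, in the order asked, and still so for the second after the job is handed in, with the robot touching nothing.
It also fails if it takes over 144 s, if anything falls off the work surface, if the arm or the gripper's body presses on something with over 40 N, if the wrist force passes 120 N, or if a joint passes its speed limit or range.

### The arm

A 7-joint arm with a two-finger parallel gripper is mounted at the origin on the work surface. World frame = base frame: x ahead of the robot, y to its left, z up, the work surface at z = 0. Lengths are in m, angles in rad, forces in N, time in s.
With the tool pointing down it reaches from about 0.425 to 0.925 m from the base axis. Payload 6.8 kg.
Tool frame: the origin (TCP) lies on the mounting face of the last link; the fingertips stand 173 mm ahead of it and the grasp point (between the pads) lies 155 mm ahead of it; y points along the fingers, x is the direction in which the jaws open and shut, and the axes are right-handed (so a half turn about y gives the same grasp; the last joint's range is limited). The gripper opens to 85 mm and grips with 20 to 120 N. Pads are 22 mm wide; open, the fingers measure 114 mm over their backs; the gripper's body (76 mm by 85 mm) begins 54 mm behind the grasp point. The pads swing forward as they close: fully open they stand 13 mm farther back than shut.
Start: joints at [-1.392, 0.477, 0.022, 1.555, -0.011, 1.109, -0.083], TCP at [0.191, 0.647, 0.405] pointing down, gripper open.
Joint ranges: [-2.96, 2.96], [-0.34, 2.1], [-1.41, 1.46], [0.24, 2.44], [-1.37, 4.51], [0.17, 1.92], [-2.96, 2.96]. Speed limits (rad/s): [2.39, 2.39, 3.14, 3.14, 3.14, 3.14, 3.14].

### API

Orientations are given as a rotation vector (axis times angle).
In Python, from bench import r gives the robot as it stands.
- The arm moves only by the tool step_arm, never from a script. Its arguments are lists of equal length, an entry for each row: "xyz": the shift along the tool's x, y, z scaled (see below), a list of three; "rotation": the turn, a rotation vector about the tool's x, y, z scaled (see below), a list of three. A call has 1 to 20 rows; each row is the pose to reach, as a shift and turn from the pose measured when the call began, along the tool's axes at that moment; what a row does not reach only later rows make up. The controller multiplies each number of a shift by 30 cm and each number of a turn by 90 degrees. A row lasts 1/8 s, in which the tool goes at most 62.5 mm and 10.7 degrees, less where a joint would pass 70% of its speed; a pose out of reach is approached as far as the arm can. A call with a number of a shift or a turn outside -1 to 1 is refused whole. A call with a gripper value outside its range is refused whole. "grip" is the closure, from 0 (fully open) to 1 (shut), set as the call begins (left out, the last holds). The fingers move at their own pace and stop on an object; "force" is the grip in N (left out, the last holds). Time passes only in rows, so rows that repeat a pose let the fingers close. It gives the time, the measured TCP pose, the force and the opening at its end, in the units of the state.
- r.get_obs(): the state, without advancing time (a new reading comes with each control period).
- r.grab_frame(name): name is "scene" or "top"; returns a dict with "pixels" (480x640x3 uint8, red, green, blue), "fx", "fy", "cx", "cy" (pixels), "dist_coeffs" ([k1, k2, p1, p2, k3] as OpenCV has them; the pictures are not rectified), "position" and "attitude" of the camera in the world. Camera axes: x right, y down, z forward; pixel columns grow to the right and rows downward; lengths in m; the calibration is good to about 2 mm. A picture is of the moment at which its call begins. There is no depth.
- r.hand_in(): hands the job in, once; it reports no verdict.
The state is a dict: "clock": time; "joints": joint angles; "qvel": joint speeds; "tau": joint torques, N m; "tcp_pos": TCP position; "orientation": TCP orientation; "contact_force": force on the tool from outside, world axes, zero at the start; "moment": the same for the moment, N m; "grip_width": finger opening in m.
Only numpy, scipy, OpenCV 4.12 (cv2) and the standard library are available. Lean on these libraries where they do the work, as an engineer would, in place of code of your own. Each camera call takes 0.05 s, during which the arm holds its last target.

## Working session

There is one attempt and no reset: what is moved stays moved. The work goes in short steps, Python scripts to look and compute and a tool call to move; the robot and the scene stay as the last step left them, time stands still between calls to the robot, and variables do not carry over. Pictures are saved under pics/ and viewed, and the job is handed in when it is done.

Besides the shell and the picture viewer there is one more tool, called after ">>>" by a JSON object that holds its "api" and its "payload", one argument or row to a line. step_arm: Moves the arm, as the interface text tells. Its arguments: {"type":"object","properties":{"xyz":{"type":"array"},"rotation":{"type":"array"},"grip":{"type":"number"},"force":{"type":"number"}},"required":["xyz","rotation"]}

```bash
ls; mkdir -p pics
python3 - <<'E'
from bench import r
import cv2
o=r.get_obs()
for k,v in o.items(): print(k,v)
for n in("scene","top"):
    f=r.grab_frame(n); cv2.imwrite(f"pics/{n}0.png",f["pixels"][:,:,::-1])
    print({k:v for k,v in f.items() if k!="pixels"})
E
```

```text
pics
clock 0.0
joints [-1.39211983  0.47784809  0.02233242  1.55646087 -0.01150637  1.1092974
 -0.08312528]
qvel [ 3.19906331e-04  1.28885979e-04 -3.20991656e-04  1.71042869e-03
 -1.62191779e-03 -5.21082156e-05  1.40477174e-03]
tau [ 2.38128911e-05 -5.96457803e+01  1.60783600e+00 -2.81192708e+01
  1.24084359e-02  9.52425442e-03  1.90153071e-05]
tcp_pos [0.19084103 0.64717446 0.40368911]
orientation [-1.33258837 -0.99438732  0.99675951]
contact_force [0.71276324 0.39318107 0.24017092]
moment [ 0.01869837 -0.01380563  0.00986449]
grip_width 0.0853490832537639
{'fx': 456.12900530864295, 'fy': 456.12900530864295, 'cx': 318.8844373576673, 'cy': 236.99914622703193, 'dist_coeffs': array([-0.09143647,  0.        ,  0.        ,  0.        ,  0.        ]), 'position': array([1.05272167, 0.23947774, 0.56500615]), 'attitude': array([-1.28493105, -2.19111788,  0.95730081])}
{'fx': 510.1368369577232, 'fy': 510.1368369577232, 'cx': 316.5385557521084, 'cy': 238.4078375420646, 'dist_coeffs': array([-0.0276516,  0.       ,  0.       ,  0.       ,  0.       ]), 'position': array([0.50096254, 0.01628479, 0.88301302]), 'attitude': array([-2.144407  ,  2.20042238, -0.12400408])}
```

View pics/scene0.png

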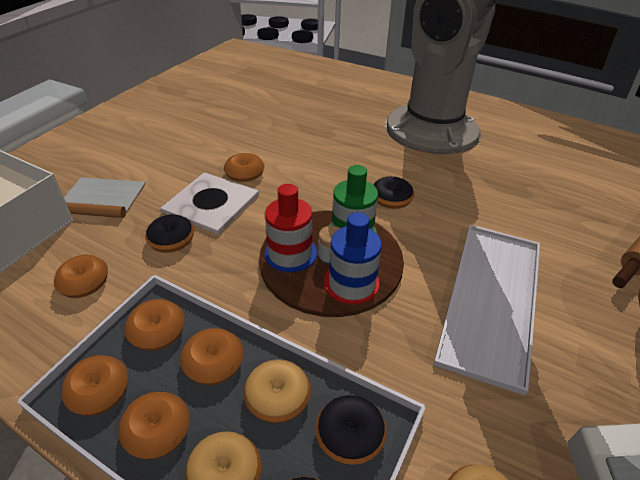

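View pics/top0.png

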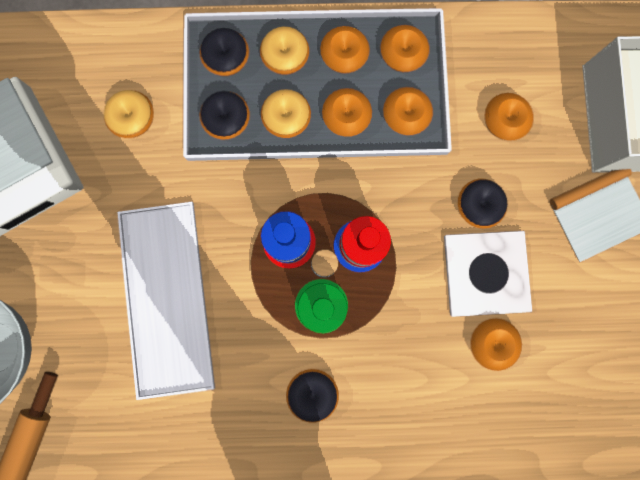

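Run:
```python
from bench import r
from scipy.spatial.transform import Rotation as R
o=r.get_obs()
print(R.from_rotvec(o["orientation"]).as_matrix().round(3))
```

```text
[[ 0.283 -0.    -0.959]
 [ 0.959 -0.002  0.283]
 [-0.002 -1.    -0.   ]]
```

```bash
cat > h.py <<'E'
import numpy as np, cv2
from scipy.spatial.transform import Rotation as R
def cam(f):
    K=np.array([[f["fx"],0,f["cx"]],[0,f["fy"],f["cy"]],[0,0,1]]);return K,f["dist_coeffs"],R.from_rotvec(f["attitude"]).as_matrix(),f["position"]
def cast(f,uv,z):
    K,d,A,p=cam(f)
    n=cv2.undistortPoints(np.asarray(uv,float).reshape(-1,1,2),K,d).reshape(-1,2)
    D=np.c_[n,np.ones(len(n))]@A.T
    return p+D*((z-p[2])/D[:,2])[:,None]
def fitc(P):
    M=np.c_[2*P[:,:2],np.ones(len(P))]; s=np.linalg.lstsq(M,(P[:,:2]**2).sum(1),rcond=None)[0]
    return s[:2],np.sqrt(s[2]+s[0]**2+s[1]**2)
def robust(P,tol=0.002,n=6):
    for _ in range(n):
        c,r=fitc(P); e=abs(np.hypot(*(P[:,:2]-c).T)-r); P=P[e<max(tol,np.percentile(e,80))] if e.max()>tol else P
    return c,r
def masks(px):
    h=cv2.cvtColor(px,cv2.COLOR_RGB2HSV);H,S,V=[h[...,i].astype(int) for i in range(3)]
    return dict(red=((H<5)|(H>174))&(S>200)&(V>60),green=(H>50)&(H<75)&(S>150)&(V>50),blue=(H>108)&(H<128)&(S>150)&(V>50)),(H,S,V)
def big(m):
    cs,_=cv2.findContours(m.astype(np.uint8),cv2.RETR_EXTERNAL,cv2.CHAIN_APPROX_NONE);return sorted(cs,key=cv2.contourArea)[::-1]
E
python3 - <<'E'
from bench import r
from h import *
f=r.grab_frame("top");px=f["pixels"]
z=cv2.resize(px[180:345,240:410],None,fx=4.6,fy=3.6*4.6/4.6,interpolation=cv2.INTER_CUBIC);cv2.imwrite("pics/z1.png",z[:,:,::-1])
m,(H,S,V)=masks(px)
for k in m:
    for c in big(m[k])[:3]: print(k,cv2.contourArea(c),cv2.boundingRect(c))
# slab
spot=(V<50)
for c in big(spot)[:12]:
    if cv2.contourArea(c)>500: print("dark",cv2.contourArea(c),cv2.boundingRect(c))
print(V[273,489],V[273,460],H[265,290],S[265,265],V[320,300],H[320,300],V[330,265],V[230,150],S[230,150],V[350,180],S[350,180])
E
```

```text
red 1779.5 (342, 216, 49, 49)
red 277.0 (264, 225, 52, 44)
green 2159.5 (295, 279, 53, 54)
blue 1785.0 (261, 212, 49, 49)
blue 260.0 (334, 223, 46, 49)
blue 0.0 (303, 255, 1, 1)
dark 1192.0 (289, 372, 47, 49)
dark 743.0 (201, 28, 44, 42)
dark 647.0 (201, 91, 45, 42)
51 245 0 166 120 65 149 204 10 245 4
```

View pics/z1.png

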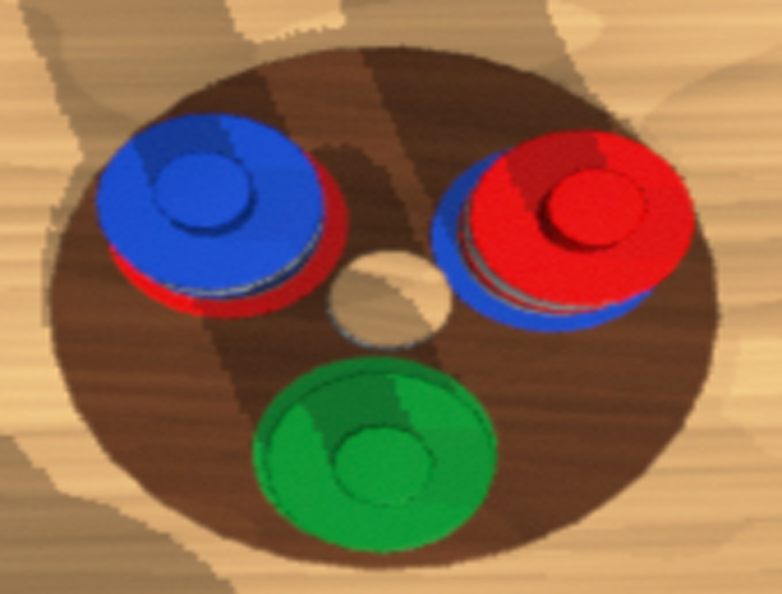

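Run:
```python
from bench import r
from h import *
f=r.grab_frame("top");px=f["pixels"]
m,(H,S,V)=masks(px)
for k in ("blue","red","green"):
    c=big(m[k])[0].reshape(-1,2)
    if k=="green": c=c[c[:,1]>300]
    P=cast(f,c,0.105);print("can",k,*robust(P,0.0012))
# coasters visible arcs
for k in ("blue","red"):
    c=big(m[k])[1].reshape(-1,2);P=cast(f,c,0.015);hull=cv2.convexHull((P[:,:2]*1e5).astype(np.int32)).reshape(-1,2)/1e5
    print("coaster",k,*robust(P,0.0012))
w=(S<25)&(V>120)
for c in big(w)[:4]:
    rr=cv2.minAreaRect(c);b=cv2.boxPoints(rr);P=cast(f,b,0.012)[:,:2];print("white",cv2.contourArea(c),rr[0],P.round(4).tolist(),"c",P.mean(0).round(4),"len",np.linalg.norm(P[1]-P[0]),np.linalg.norm(P[2]-P[1]))
sp=np.zeros_like(w);sp[245:300,460:520]=(V<80)[245:300,460:520]
c=big(sp)[0].reshape(-1,2);print("spot",*robust(cast(f,c,0.012),.0015))
# board
bd=((V<125)&(S>130)|m["blue"]|m["red"]|m["green"]);bm=np.zeros_like(bd);bm[185:345,240:405]=bd[185:345,240:405]
c=big(bm)[0].reshape(-1,2);print("board",*robust(cast(f,c,0.012),.002,12))
cu=np.zeros_like(w);cu[247:282,307:342]=((V>125)|(S<130))[247:282,307:342]&~(m["red"]|m["blue"]|m["green"])[247:282,307:342]
c=big(cu)[0].reshape(-1,2);print("cutter",cv2.boundingRect(c),*robust(cast(f,c,0.062),.002))
o=r.get_obs();print(o["clock"])
```

```text
can blue [0.58790401 0.05548287] 0.036694691665352414
can red [ 0.57821004 -0.06848076] 0.03667796295722875
can green [0.47947852 0.00303163] 0.039402876550270166
coaster blue [ 0.57747688 -0.06624156] 0.04331458873797719
coaster red [0.58706276 0.05387714] 0.04421230870243547
white 38053.0 (315.72918701171875, 83.73001861572266) [[1.0081, 0.2408], [1.0083, -0.2428], [0.7341, -0.2324], [0.7355, 0.2339]] c [ 8.715e-01 -1.000e-04] len 0.48357827022415445 0.2743863373310359
white 14294.5 (164.35276794433594, 300.4013977050781) [[0.6492, 0.3546], [0.6615, 0.2191], [0.3416, 0.1835], [0.3298, 0.3142]] c [0.4955 0.2678] len 0.13604039504625007 0.32191127962081756
white 6522.5 (9.13693618774414, 152.33438110351562) [[0.831, 0.6728], [0.9035, 0.5384], [0.6864, 0.4167], [0.6172, 0.5477]] c [0.7595 0.5439] len 0.1527439742019055 0.24895613258908306
white 6376.5 (487.66796875, 273.0832214355469) [[0.5919, -0.2132], [0.5997, -0.3552], [0.458, -0.3571], [0.4511, -0.2174]] c [ 0.5252 -0.2857] len 0.14219975349346956 0.14171910529698864
spot [ 0.52545622 -0.28683336] 0.03233749570878123
board [ 0.5482007  -0.00390794] 0.1225609961353444
cutter (311, 247, 31, 31) [ 0.54592857 -0.0047821 ] 0.022072008222892837
0.2
```

```bash
cat > go.py <<'E'
import sys
from bench import r
from h import *
o=r.get_obs()
M=R.from_rotvec(o["orientation"]).as_matrix();p=np.array(o["tcp_pos"])
print("t",round(o["clock"],2),"p",p.round(4),"w",round(o["grip_width"],4),"F",np.round(o["contact_force"],1))
yaw=np.degrees(np.arctan2(-M[0,0],M[1,0]));print("yaw off",yaw.round(2),"tilt",M[2,:].round(4),"q",np.round(o["joints"],2))
# rotation to nominal: x=(0,1,0) y=(0,0,-1) z=(-1,0,0)
N=np.array([[0,0,-1],[1,0,0],[0,-1,0.]])
print("rot",(R.from_matrix(M.T@N).as_rotvec()/(np.pi/2)).round(3))
for a in sys.argv[1:]:
    t=np.array(eval(a)); print(a,"shift",(M.T@(t-p)/0.3).round(3))
E
python3 go.py "(.588,.055,.44)" "(.39,.35,.44)"
```

```text
t 0.2 p [0.1909 0.6473 0.4041] w 0.0853 F [ 0.7 -0.2 -0.2]
yaw off -16.43 tilt [-1.1e-03 -1.0e+00 -1.0e-04] q [-1.39  0.48  0.02  1.56 -0.01  1.11 -0.08]
rot [-0.    -0.183 -0.001]
(.588,.055,.44) shift [-1.519 -0.118 -1.828]
(.39,.35,.44) shift [-0.763 -0.119 -0.917]
```

>>> {"api": "step_arm", "payload": {
  "xyz": [
    [-0.04,-0.006,-0.05],
    [-0.12,-0.02,-0.14],
    [-0.22,-0.04,-0.27],
    [-0.34,-0.06,-0.41],
    [-0.46,-0.08,-0.55],
    [-0.58,-0.1,-0.7],
    [-0.68,-0.11,-0.82],
    [-0.74,-0.119,-0.89],
    [-0.763,-0.119,-0.917],
    [-0.763,-0.119,-0.917]
  ],
  "rotation": [
    [0,-0.02,0],
    [0,-0.05,0],
    [0,-0.08,0],
    [0,-0.11,0],
    [0,-0.14,0],
    [0,-0.16,0],
    [0,-0.175,0],
    [0,-0.183,-0.001],
    [0,-0.183,-0.001],
    [0,-0.183,-0.001]
  ],
  "grip": 0.4,
  "force": 40
}}

```text
clock: 1.45
tcp_pos: [0.3899, 0.3501, 0.4399]
orientation: [-1.209, -1.209, 1.209]
contact_force: [-0.7, -0.1, 0.0]
grip_width: 0.0513
```

```bash
python3 go.py "(.588,.055,.44)" "(.588,.055,.282)"
```

```text
t 1.45 p [0.3899 0.3501 0.4399] w 0.0513 F [-0.7 -0.1  0. ]
yaw off 0.0 tilt [ 5.e-04 -1.e+00  3.e-04] q [-0.93  0.19  0.09  1.88 -0.02  1.07  0.74]
rot [-0.  0.  0.]
(.588,.055,.44) shift [-0.984 -0.001 -0.66 ]
(.588,.055,.282) shift [-0.984  0.526 -0.66 ]
```

>>> {"api": "step_arm", "payload": {
  "xyz": [
    [-0.06,0,-0.04],
    [-0.2,0,-0.13],
    [-0.37,0,-0.25],
    [-0.55,0,-0.37],
    [-0.72,0,-0.48],
    [-0.86,0,-0.58],
    [-0.95,0,-0.64],
    [-0.984,0,-0.66],
    [-0.984,0,-0.66],
    [-0.984,0.05,-0.66],
    [-0.984,0.14,-0.66],
    [-0.984,0.22,-0.66],
    [-0.984,0.28,-0.66],
    [-0.984,0.3,-0.66],
    [-0.984,0.3,-0.66]
  ],
  "rotation": [
    [0,0,0],
    [0,0,0],
    [0,0,0],
    [0,0,0],
    [0,0,0],
    [0,0,0],
    [0,0,0],
    [0,0,0],
    [0,0,0],
    [0,0,0],
    [0,0,0],
    [0,0,0],
    [0,0,0],
    [0,0,0],
    [0,0,0]
  ]
}}

```text
clock: 3.32
tcp_pos: [0.5878, 0.0553, 0.3496]
orientation: [-1.208, -1.209, 1.209]
contact_force: [-0.1, 1.3, -0.4]
grip_width: 0.0511
```

```bash
python3 go.py "(.588,.055,.282)"
python3 - <<'E'
from bench import r
import cv2
for n in("scene","top"):
    f=r.grab_frame(n); cv2.imwrite(f"pics/{n}1.png",f["pixels"][:,:,::-1])
E
```

```text
t 3.33 p [0.5878 0.0553 0.3496] w 0.0511 F [-0.1  1.3 -0.4]
yaw off 0.03 tilt [ 6.e-04 -1.e+00  5.e-04] q [-0.43  0.41  0.29  1.83 -0.14  0.92  1.5 ]
rot [-0.  0.  0.]
(.588,.055,.282) shift [-0.001  0.225 -0.001]
```

View pics/scene1.png

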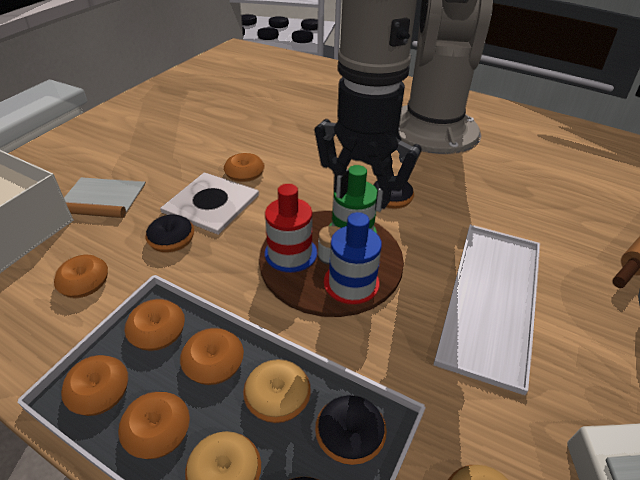

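Run:
```python
from bench import r
from h import *
for n in("scene","top"):
    f=r.grab_frame(n);K,d,A,p=cam(f)
    rv=cv2.Rodrigues(A.T)[0];t=-A.T@p
    X=np.array([[.588,.055,.1946],[.588,.055,.1766],[.588,.055,.35],[.588,.055,.149],[.479,.003,.149]])
    print(n,cv2.projectPoints(X,rv,t,K,d)[0].reshape(-1,2).round(0).tolist())
    z=f["pixels"][100:300,260:440] if n=="scene" else f["pixels"][180:345,240:410]
    cv2.imwrite(f"pics/zz{n}.png",cv2.resize(z,None,fx=3,fy=3)[:,:,::-1])
```

```text
scene [[361.0, 193.0], [360.0, 204.0], [371.0, 84.0], [358.0, 219.0], [358.0, 171.0]]
top [[282.0, 228.0], [283.0, 230.0], [273.0, 210.0], [284.0, 232.0], [322.0, 307.0]]
```

View pics/zzscene.png

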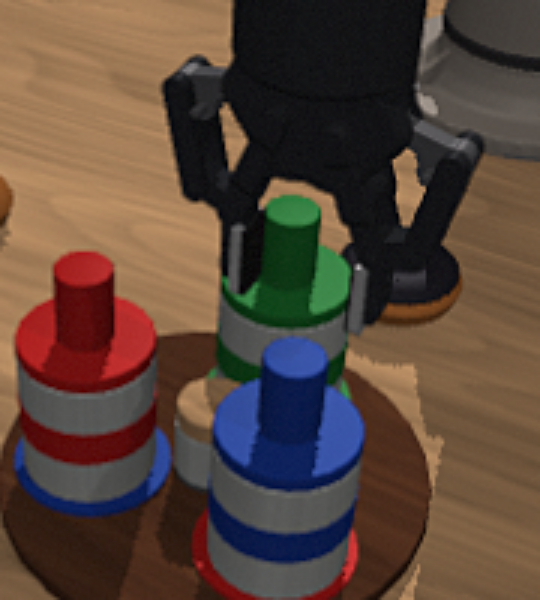

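View pics/top1.png

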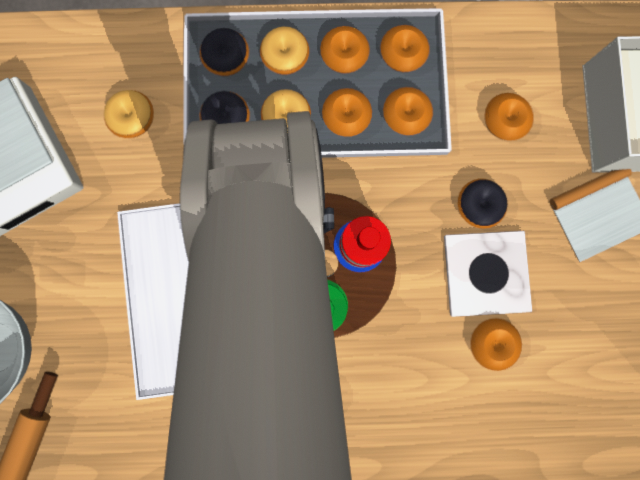

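>>> {"api": "step_arm", "payload": {
  "xyz": [
    [0,0.06,0],
    [0,0.13,0],
    [0,0.19,0],
    [0,0.225,0],
    [0,0.225,0],
    [0,0.225,0]
  ],
  "rotation": [
    [0,0,0],
    [0,0,0],
    [0,0,0],
    [0,0,0],
    [0,0,0],
    [0,0,0]
  ]
}}

```text
clock: 4.28
tcp_pos: [0.5886, 0.055, 0.2836]
orientation: [-1.21, -1.211, 1.207]
contact_force: [0.0, 1.2, 0.4]
grip_width: 0.0512
```

>>> {"api": "step_arm", "payload": {
  "xyz": [
    [0,0,0],
    [0,0,0],
    [0,0,0],
    [0,0,0],
    [0,0,0],
    [0,0,0]
  ],
  "rotation": [
    [0,0,0],
    [0,0,0],
    [0,0,0],
    [0,0,0],
    [0,0,0],
    [0,0,0]
  ],
  "grip": 1,
  "force": 40
}}

```text
clock: 5.03
tcp_pos: [0.589, 0.0549, 0.2844]
orientation: [-1.211, -1.212, 1.206]
contact_force: [-0.4, -0.4, 5.9]
grip_width: 0.0306
```

```bash
python3 go.py "(.588,.055,.44)" "(.593,.2794,.44)"
```

```text
t 5.03 p [0.589  0.0549 0.2844] w 0.0306 F [-0.4 -0.4  5.9]
yaw off -0.02 tilt [ 0.0014 -1.     -0.0036] q [-0.4   0.49  0.27  1.88 -0.18  0.79  1.53]
rot [ 0.002 -0.     0.001]
(.588,.055,.44) shift [ 0.001 -0.519  0.001]
(.593,.2794,.44) shift [ 0.749 -0.518 -0.015]
```

>>> {"api": "step_arm", "payload": {
  "xyz": [
    [0,-0.03,0],
    [0,-0.1,0],
    [0,-0.2,0],
    [0,-0.32,0],
    [0,-0.43,0],
    [0,-0.5,0],
    [0,-0.52,0],
    [0,-0.52,0]
  ],
  "rotation": [
    [0,0,0],
    [0,0,0],
    [0,0,0],
    [0,0,0],
    [0,0,0],
    [0,0,0],
    [0,0,0],
    [0,0,0]
  ]
}}

```text
clock: 6.02
tcp_pos: [0.5881, 0.0547, 0.4399]
orientation: [-1.211, -1.212, 1.207]
contact_force: [0.6, -0.5, -3.6]
grip_width: 0.031
```

```bash
python3 go.py "(.593,.2794,.44)" "(.593,.2794,.2754)"
```

```text
t 6.03 p [0.5881 0.0547 0.4399] w 0.031 F [ 0.6 -0.5 -3.6]
yaw off -0.02 tilt [ 0.0013 -1.     -0.0029] q [-0.45  0.31  0.32  1.74 -0.11  1.1   1.47]
rot [ 0.002 -0.     0.001]
(.593,.2794,.44) shift [ 0.749  0.001 -0.016]
(.593,.2794,.2754) shift [ 0.748  0.549 -0.014]
```

Held (3.6 N load). Carry to the tray's far slot.

>>> {"api": "step_arm", "payload": {
  "xyz": [
    [0.03,0,0],
    [0.11,0,-0.002],
    [0.22,0,-0.005],
    [0.35,0,-0.007],
    [0.48,0,-0.01],
    [0.6,0,-0.013],
    [0.69,0,-0.015],
    [0.735,0,-0.016],
    [0.749,0,-0.016],
    [0.749,0.04,-0.016],
    [0.749,0.13,-0.015],
    [0.749,0.25,-0.015],
    [0.749,0.36,-0.014],
    [0.749,0.44,-0.014],
    [0.749,0.47,-0.014],
    [0.749,0.47,-0.014]
  ],
  "rotation": [
    [0,0,0],
    [0,0,0],
    [0,0,0],
    [0.001,0,0],
    [0.001,0,0],
    [0.002,0,0.001],
    [0.002,0,0.001],
    [0.002,0,0.001],
    [0.002,0,0.001],
    [0.002,0,0.001],
    [0.002,0,0.001],
    [0.002,0,0.001],
    [0.002,0,0.001],
    [0.002,0,0.001],
    [0.002,0,0.001],
    [0.002,0,0.001]
  ]
}}

```text
clock: 8.02
tcp_pos: [0.5929, 0.2786, 0.2989]
orientation: [-1.21, -1.207, 1.209]
contact_force: [0.0, -0.4, -1.2]
grip_width: 0.0312
```

```bash
python3 go.py "(.593,.2794,.2754)"
python3 - <<'E'
from bench import r
import cv2
for n in("scene",):
    f=r.grab_frame(n); cv2.imwrite(f"pics/{n}2.png",f["pixels"][:,:,::-1])
E
```

```text
t 8.03 p [0.5929 0.2786 0.2989] w 0.0312 F [ 0.  -0.4 -1.2]
yaw off -0.09 tilt [-1.1e-03 -1.0e+00  9.0e-04] q [-0.69  0.56  0.21  1.71 -0.14  0.89  1.15]
rot [-0.001 -0.001 -0.001]
(.593,.2794,.2754) shift [ 0.003  0.078 -0.   ]
```

View pics/scene2.png

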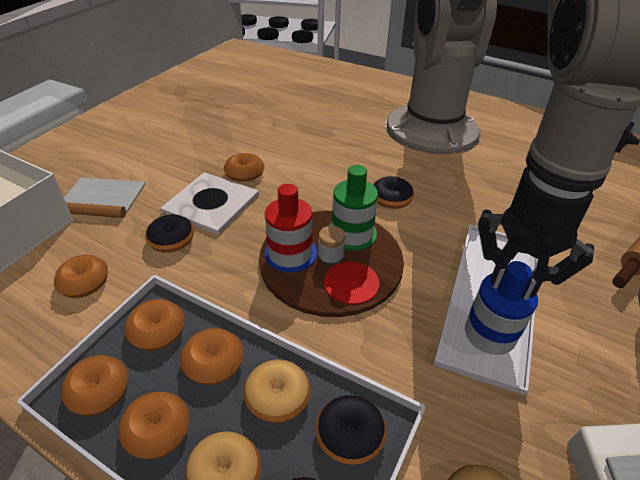

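>>> {"api": "step_arm", "payload": {
  "xyz": [
    [0.003,0.03,0],
    [0.003,0.06,0],
    [0.003,0.075,0],
    [0.003,0.081,0],
    [0.003,0.083,0],
    [0.003,0.083,0],
    [0.003,0.083,0]
  ],
  "rotation": [
    [0,0,0],
    [0,0,0],
    [0,0,0],
    [0,0,0],
    [0,0,0],
    [0,0,0],
    [0,0,0]
  ]
}}

```text
clock: 8.95
tcp_pos: [0.5933, 0.2799, 0.2751]
orientation: [-1.21, -1.209, 1.208]
contact_force: [1.1, 0.5, -1.4]
grip_width: 0.0309
```

>>> {"api": "step_arm", "payload": {
  "xyz": [
    [0,0.004,0],
    [0,0.006,0],
    [0,0.006,0],
    [0,0.006,0]
  ],
  "rotation": [
    [0,0,0],
    [0,0,0],
    [0,0,0],
    [0,0,0]
  ]
}}

```text
clock: 9.45
tcp_pos: [0.5934, 0.2799, 0.2736]
orientation: [-1.21, -1.209, 1.208]
contact_force: [-0.6, -1.2, 0.1]
grip_width: 0.0309
```

Unloaded: the can stands on the tray. Release and rise.

>>> {"api": "step_arm", "payload": {
  "xyz": [
    [0,0,0],
    [0,0,0],
    [0,0,0],
    [0,-0.03,0],
    [0,-0.1,0],
    [0,-0.22,0],
    [0,-0.36,0],
    [0,-0.48,0],
    [0,-0.55,0],
    [0,-0.56,0]
  ],
  "rotation": [
    [0,0,0],
    [0,0,0],
    [0,0,0],
    [0,0,0],
    [0,0,0],
    [0,0,0],
    [0,0,0],
    [0,0,0],
    [0,0,0],
    [0,0,0]
  ],
  "grip": 0.4
}}

```text
clock: 10.7
tcp_pos: [0.5935, 0.2799, 0.444]
orientation: [-1.211, -1.213, 1.204]
contact_force: [0.6, 0.0, 0.2]
grip_width: 0.0513
```

```bash
python3 go.py "(.577,-.0665,.44)" "(.577,-.0665,.288)"
```

```text
t 10.7 p [0.5935 0.2799 0.444 ] w 0.0513 F [0.6 0.  0.2]
yaw off -0.08 tilt [ 0.0023 -1.     -0.0045] q [-0.71  0.42  0.24  1.57 -0.11  1.16  1.12]
rot [ 0.003 -0.001  0.001]
(.577,-.0665,.44) shift [-1.155  0.01   0.054]
(.577,-.0665,.288) shift [-1.156  0.517  0.056]
```

>>> {"api": "step_arm", "payload": {
  "xyz": [
    [-0.06,0,0.003],
    [-0.2,0,0.01],
    [-0.38,0.001,0.02],
    [-0.57,0.005,0.03],
    [-0.74,0.01,0.04],
    [-0.87,0.01,0.045],
    [-0.95,0.01,0.05],
    [-0.98,0.01,0.053],
    [-0.98,0.01,0.053]
  ],
  "rotation": [
    [0,0,0],
    [0,0,0],
    [0.001,0,0],
    [0.002,0,0],
    [0.003,0,0.001],
    [0.003,-0.001,0.001],
    [0.003,-0.001,0.001],
    [0.003,-0.001,0.001],
    [0.003,-0.001,0.001]
  ]
}}

```text
clock: 11.82
tcp_pos: [0.5768, -0.0146, 0.4396]
orientation: [-1.208, -1.208, 1.209]
contact_force: [-0.2, -0.2, 0.7]
grip_width: 0.0512
```

```bash
python3 go.py "(.578,-.0675,.44)" "(.578,-.0675,.288)"
```

```text
t 11.82 p [ 0.5768 -0.0146  0.4396] w 0.0512 F [-0.2 -0.2  0.7]
yaw off -0.05 tilt [ 6.0e-04 -1.0e+00  1.3e-03] q [-0.36  0.29  0.35  1.77 -0.11  1.1   1.59]
rot [-0.001 -0.001  0.   ]
(.578,-.0675,.44) shift [-0.176 -0.001 -0.004]
(.578,-.0675,.288) shift [-0.177  0.505 -0.005]
```

>>> {"api": "step_arm", "payload": {
  "xyz": [
    [-0.04,0,0],
    [-0.11,0,-0.002],
    [-0.165,0,-0.004],
    [-0.177,0,-0.005],
    [-0.177,0.04,-0.005],
    [-0.177,0.13,-0.005],
    [-0.177,0.25,-0.005],
    [-0.177,0.37,-0.005],
    [-0.177,0.46,-0.005],
    [-0.177,0.5,-0.005],
    [-0.177,0.505,-0.005],
    [-0.177,0.505,-0.005]
  ],
  "rotation": [
    [0,0,0],
    [0,0,0],
    [0,0,0],
    [0,0,0],
    [0,0,0],
    [0,0,0],
    [0,0,0],
    [0,0,0],
    [0,0,0],
    [0,0,0],
    [0,0,0],
    [0,0,0]
  ]
}}

```text
clock: 13.32
tcp_pos: [0.5786, -0.0675, 0.2889]
orientation: [-1.209, -1.209, 1.208]
contact_force: [0.4, -0.7, 0.7]
grip_width: 0.051
```

>>> {"api": "step_arm", "payload": {
  "xyz": [
    [0,0,0],
    [0,0,0],
    [0,0,0],
    [0,0,0],
    [0,0,0],
    [0,0,0]
  ],
  "rotation": [
    [0,0,0],
    [0,0,0],
    [0,0,0],
    [0,0,0],
    [0,0,0],
    [0,0,0]
  ],
  "grip": 1
}}

```text
clock: 14.08
tcp_pos: [0.5791, -0.0678, 0.29]
orientation: [-1.211, -1.21, 1.207]
contact_force: [-0.9, -1.2, 7.1]
grip_width: 0.0309
```

```bash
python3 go.py "(.578,-.0675,.44)"
```

```text
t 14.07 p [ 0.5791 -0.0678  0.29  ] w 0.0309 F [-0.9 -1.2  7.1]
yaw off -0.06 tilt [ 7.0e-04 -1.0e+00 -2.3e-03] q [-0.24  0.48  0.32  1.9  -0.2   0.8   1.76]
rot [ 0.001 -0.001  0.   ]
(.578,-.0675,.44) shift [ 0.001 -0.5    0.002]
```

>>> {"api": "step_arm", "payload": {
  "xyz": [
    [0,-0.03,0],
    [0,-0.1,0],
    [0,-0.2,0],
    [0,-0.32,0],
    [0,-0.43,0],
    [0,-0.49,0],
    [0,-0.5,0],
    [0,-0.5,0]
  ],
  "rotation": [
    [0,0,0],
    [0,0,0],
    [0,0,0],
    [0,0,0],
    [0,0,0],
    [0,0,0],
    [0,0,0],
    [0,0,0]
  ]
}}

```text
clock: 15.08
tcp_pos: [0.5783, -0.0677, 0.4388]
orientation: [-1.209, -1.209, 1.208]
contact_force: [-0.0, -1.1, -5.4]
grip_width: 0.0311
```

```bash
python3 go.py "(.4955,.2678,.44)"
```

```text
t 15.07 p [ 0.5783 -0.0677  0.4388] w 0.0311 F [-0.  -1.1 -5.4]
yaw off -0.05 tilt [ 7.e-04 -1.e+00 -2.e-04] q [-0.29  0.3   0.37  1.76 -0.12  1.1   1.7 ]
rot [ 0.    -0.001  0.   ]
(.4955,.2678,.44) shift [ 1.118 -0.003  0.277]
```

>>> {"api": "step_arm", "payload": {
  "xyz": [
    [0.04,0,0.01],
    [0.14,0,0.035],
    [0.28,0,0.07],
    [0.43,0,0.106],
    [0.58,0,0.143],
    [0.72,0,0.178],
    [0.84,0,0.208],
    [0.92,0,0.23],
    [0.97,0,0.25],
    [0.99,0,0.27],
    [0.99,0,0.277],
    [0.99,0,0.277]
  ],
  "rotation": [
    [0,0,0],
    [0,0,0],
    [0,0,0],
    [0,0,0],
    [0,0,0],
    [0,0,0],
    [0,0,0],
    [0,0,0],
    [0,0,0],
    [0,0,0],
    [0,0,0],
    [0,0,0]
  ]
}}

```text
clock: 16.58
tcp_pos: [0.4957, 0.2282, 0.4389]
orientation: [-1.21, -1.208, 1.207]
contact_force: [0.2, -0.6, -4.6]
grip_width: 0.0311
```

```bash
python3 go.py "(.4955,.2678,.44)" "(.4955,.2678,.279)"
```

```text
t 16.57 p [0.4957 0.2282 0.4389] w 0.0311 F [ 0.2 -0.6 -4.6]
yaw off -0.14 tilt [ 3.e-04 -1.e+00 -2.e-04] q [-0.73  0.23  0.21  1.84 -0.06  1.08  1.08]
rot [ 0.    -0.002  0.   ]
(.4955,.2678,.44) shift [ 0.132 -0.003  0.001]
(.4955,.2678,.279) shift [0.132 0.533 0.001]
```

>>> {"api": "step_arm", "payload": {
  "xyz": [
    [0.03,0,0],
    [0.08,0,0],
    [0.12,0,0],
    [0.132,0.01,0],
    [0.132,0.06,0],
    [0.132,0.15,0],
    [0.132,0.27,0],
    [0.132,0.38,0],
    [0.132,0.46,0],
    [0.132,0.5,0],
    [0.132,0.52,0],
    [0.132,0.528,0],
    [0.132,0.533,0],
    [0.132,0.533,0],
    [0.132,0.533,0]
  ],
  "rotation": [
    [0,0,0],
    [0,0,0],
    [0,0,0],
    [0,0,0],
    [0,0,0],
    [0,0,0],
    [0,0,0],
    [0,0,0],
    [0,0,0],
    [0,0,0],
    [0,0,0],
    [0,0,0],
    [0,0,0],
    [0,0,0],
    [0,0,0]
  ]
}}

```text
clock: 18.45
tcp_pos: [0.4959, 0.2679, 0.2795]
orientation: [-1.21, -1.208, 1.206]
contact_force: [-0.1, 0.0, -3.9]
grip_width: 0.0311
```

>>> {"api": "step_arm", "payload": {
  "xyz": [
    [0,0.004,0],
    [0,0.008,0],
    [0,0.008,0],
    [0,0.008,0]
  ],
  "rotation": [
    [0,0,0],
    [0,0,0],
    [0,0,0],
    [0,0,0]
  ]
}}

```text
clock: 18.95
tcp_pos: [0.4964, 0.2677, 0.279]
orientation: [-1.211, -1.209, 1.205]
contact_force: [-4.1, -4.0, 13.3]
grip_width: 0.0312
```

>>> {"api": "step_arm", "payload": {
  "xyz": [
    [0,-0.003,0],
    [0,0,0],
    [0,0,0],
    [0,0,0],
    [0,-0.04,0],
    [0,-0.12,0],
    [0,-0.24,0],
    [0,-0.38,0],
    [0,-0.49,0],
    [0,-0.54,0],
    [0,-0.54,0]
  ],
  "rotation": [
    [0,0,0],
    [0,0,0],
    [0,0,0],
    [0,0,0],
    [0,0,0],
    [0,0,0],
    [0,0,0],
    [0,0,0],
    [0,0,0],
    [0,0,0],
    [0,0,0]
  ],
  "grip": 0.4
}}

```text
clock: 20.32
tcp_pos: [0.4962, 0.2674, 0.4418]
orientation: [-1.211, -1.211, 1.203]
contact_force: [-0.9, -0.1, 0.3]
grip_width: 0.0515
```

```bash
python3 go.py "(.479,.003,.44)" "(.479,.003,.288)"
python3 - <<'E'
from bench import r
from h import *
f=r.grab_frame("scene"); cv2.imwrite(f"pics/scene3.png",f["pixels"][:,:,::-1])
E
```

```text
t 20.32 p [0.4962 0.2674 0.4418] w 0.0515 F [-0.9 -0.1  0.3]
yaw off -0.18 tilt [ 0.0027 -1.     -0.0033] q [-0.77  0.26  0.2   1.8  -0.06  1.09  1.02]
rot [ 0.002 -0.002  0.002]
(.479,.003,.44) shift [-0.882  0.003  0.055]
(.479,.003,.288) shift [-0.883  0.51   0.056]
```

View pics/scene3.png

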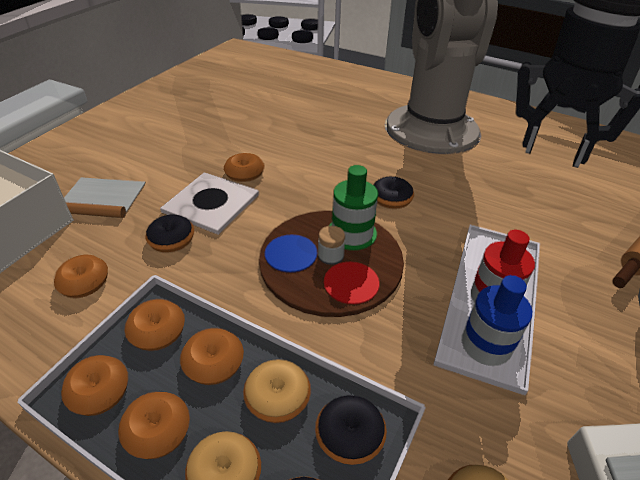

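>>> {"api": "step_arm", "payload": {
  "xyz": [
    [-0.05,0,0.003],
    [-0.17,0,0.01],
    [-0.33,0.001,0.02],
    [-0.5,0.002,0.03],
    [-0.66,0.003,0.04],
    [-0.78,0.003,0.05],
    [-0.86,0.003,0.056],
    [-0.884,0.003,0.056],
    [-0.884,0.003,0.056],
    [-0.884,0.05,0.056],
    [-0.884,0.14,0.056],
    [-0.884,0.26,0.056],
    [-0.884,0.38,0.056],
    [-0.884,0.46,0.057],
    [-0.884,0.5,0.057],
    [-0.884,0.51,0.057],
    [-0.884,0.51,0.057]
  ],
  "rotation": [
    [0,0,0],
    [0,0,0],
    [0.001,-0.001,0.001],
    [0.002,-0.002,0.002],
    [0.002,-0.002,0.002],
    [0.002,-0.002,0.002],
    [0.002,-0.002,0.002],
    [0.002,-0.002,0.002],
    [0.002,-0.002,0.002],
    [0.002,-0.002,0.002],
    [0.002,-0.002,0.002],
    [0.002,-0.002,0.002],
    [0.002,-0.002,0.002],
    [0.002,-0.002,0.002],
    [0.002,-0.002,0.002],
    [0.002,-0.002,0.002],
    [0.002,-0.002,0.002]
  ]
}}

```text
clock: 22.5
tcp_pos: [0.4785, 0.0026, 0.2875]
orientation: [-1.209, -1.208, 1.211]
contact_force: [-0.1, 0.6, -0.0]
grip_width: 0.0509
```

>>> {"api": "step_arm", "payload": {
  "xyz": [
    [0,0,0],
    [0,0,0],
    [0,0,0],
    [0,0,0],
    [0,0,0],
    [0,0,0]
  ],
  "rotation": [
    [0,0,0],
    [0,0,0],
    [0,0,0],
    [0,0,0],
    [0,0,0],
    [0,0,0]
  ],
  "grip": 1
}}

```text
clock: 23.25
tcp_pos: [0.479, 0.0024, 0.2883]
orientation: [-1.211, -1.209, 1.21]
contact_force: [-0.7, -1.4, 6.0]
grip_width: 0.0314
```

>>> {"api": "step_arm", "payload": {
  "xyz": [
    [0,-0.03,0],
    [0,-0.1,0],
    [0,-0.2,0],
    [0,-0.32,0],
    [0,-0.43,0],
    [0,-0.49,0],
    [0,-0.5,0],
    [0,-0.5,0]
  ],
  "rotation": [
    [0,0,0],
    [0,0,0],
    [0,0,0],
    [0,0,0],
    [0,0,0],
    [0,0,0],
    [0,0,0],
    [0,0,0]
  ]
}}

```text
clock: 24.25
tcp_pos: [0.4783, 0.0026, 0.4375]
orientation: [-1.21, -1.208, 1.211]
contact_force: [-0.7, -0.1, -5.0]
grip_width: 0.0308
```

```bash
python3 go.py "(.398,.256,.44)" "(.398,.256,.279)"
```

```text
t 24.25 p [0.4783 0.0026 0.4375] w 0.0308 F [-0.7 -0.1 -5. ]
yaw off 0.01 tilt [-1.5e-03 -1.0e+00  6.0e-04] q [-0.48  0.11  0.37  1.99 -0.04  1.05  1.49]
rot [-0.     0.    -0.001]
(.398,.256,.44) shift [ 0.845 -0.009  0.268]
(.398,.256,.279) shift [0.845 0.527 0.267]
```

>>> {"api": "step_arm", "payload": {
  "xyz": [
    [0.04,0,0.012],
    [0.13,0,0.04],
    [0.26,0,0.082],
    [0.4,0,0.127],
    [0.54,0,0.171],
    [0.67,0,0.212],
    [0.77,0,0.244],
    [0.83,0,0.263],
    [0.845,0,0.268],
    [0.845,0.01,0.268],
    [0.845,0.06,0.268],
    [0.845,0.15,0.268],
    [0.845,0.27,0.268],
    [0.845,0.38,0.268],
    [0.845,0.46,0.267],
    [0.845,0.5,0.267],
    [0.845,0.52,0.267],
    [0.845,0.529,0.267],
    [0.845,0.532,0.267],
    [0.845,0.532,0.267]
  ],
  "rotation": [
    [0,0,0],
    [0,0,0],
    [0,0,0],
    [0,0,0],
    [0,0,0],
    [0,0,0],
    [0,0,0],
    [0,0,0],
    [0,0,0],
    [0,0,0],
    [0,0,0],
    [0,0,0],
    [0,0,0],
    [0,0,0],
    [0,0,0],
    [0,0,0],
    [0,0,0],
    [0,0,0],
    [0,0,0],
    [0,0,0]
  ]
}}

```text
clock: 26.75
tcp_pos: [0.3983, 0.256, 0.2781]
orientation: [-1.21, -1.209, 1.21]
contact_force: [0.4, 1.1, -4.7]
grip_width: 0.031
```

>>> {"api": "step_arm", "payload": {
  "xyz": [
    [0,0.003,0],
    [0,0.005,0],
    [0,0.005,0],
    [0,0.005,0]
  ],
  "rotation": [
    [0,0,0],
    [0,0,0],
    [0,0,0],
    [0,0,0]
  ]
}}

```text
clock: 27.25
tcp_pos: [0.3986, 0.2561, 0.2773]
orientation: [-1.21, -1.21, 1.209]
contact_force: [-0.6, -1.7, 7.0]
grip_width: 0.031
```

>>> {"api": "step_arm", "payload": {
  "xyz": [
    [0,0,0],
    [0,0,0],
    [0,0,0],
    [0,0,0],
    [0,-0.04,0],
    [0,-0.12,0],
    [0,-0.24,0],
    [0,-0.38,0],
    [0,-0.49,0],
    [0,-0.54,0],
    [0,-0.54,0]
  ],
  "rotation": [
    [0,0,0],
    [0,0,0],
    [0,0,0],
    [0,0,0],
    [0,0,0],
    [0,0,0],
    [0,0,0],
    [0,0,0],
    [0,0,0],
    [0,0,0],
    [0,0,0]
  ],
  "grip": 0.4
}}

```text
clock: 28.62
tcp_pos: [0.3985, 0.2561, 0.44]
orientation: [-1.21, -1.211, 1.207]
contact_force: [-0.3, -0.2, -0.8]
grip_width: 0.0511
```

```bash
python3 go.py "(.547,-.004,.44)" "(.547,-.004,.200)"
python3 - <<'E'
from bench import r
from h import *
f=r.grab_frame("scene"); cv2.imwrite(f"pics/scene4.png",f["pixels"][:,:,::-1])
f=r.grab_frame("top"); cv2.imwrite(f"pics/top4.png",f["pixels"][:,:,::-1])
E
```

```text
t 28.62 p [0.3985 0.2561 0.44  ] w 0.0511 F [-0.3 -0.2 -0.8]
yaw off -0.0 tilt [ 0.0012 -1.     -0.0023] q [-0.82  0.1   0.13  1.99 -0.01  1.05  0.88]
rot [ 0.001 -0.     0.001]
(.547,-.004,.44) shift [-0.867  0.    -0.495]
(.547,-.004,.200) shift [-0.868  0.8   -0.493]
```

View pics/top4.png

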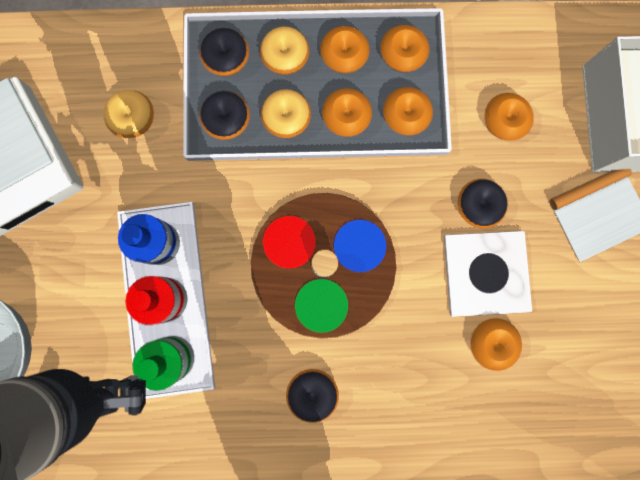

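View pics/scene4.png

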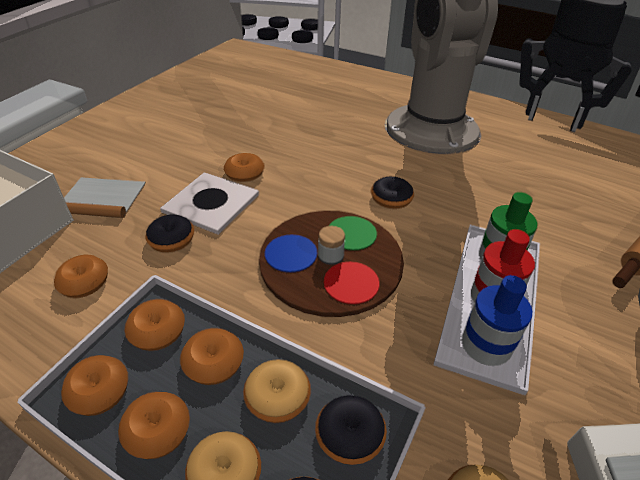

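```bash
cat > meas.py <<'E'
from bench import r
from h import *
for n in("top","scene"):
    f=r.grab_frame(n);px=f["pixels"];m,(H,S,V)=masks(px)
    for k in m:
        for c in big(m[k])[:2]:
            if cv2.contourArea(c)>500:
                b=c.reshape(-1,2);P=cast(f,b,0.015);c0,rr=robust(P,0.0015)
                if np.hypot(*(c0-[.548,-.004]))<.12:
                    M=cv2.moments(c);cm=cast(f,[[M["m10"]/M["m00"],M["m01"]/M["m00"]]],.015)[0,:2]
                    print(n,k,c0.round(4),rr.round(4),"centroid",cm.round(4))
    # cutter cap / spot
    K,d,A,p=cam(f);rv=cv2.Rodrigues(A.T)[0];t=-A.T@p
    for name,X,z in(("cutter",(.546,-.0045,.062),.062),("spot",(.5255,-.2868,.012),.012)):
        u,v=cv2.projectPoints(np.array([X]),rv,t,K,d)[0].reshape(2)
        yy,xx=np.mgrid[:480,:640];win=np.hypot(xx-u,yy-v)<(24 if name=="cutter" else 30)
        mm=win&((V<80) if name=="spot" else ((H>8)&(H<25)&(V>130)&(S<165)))
        c=big(mm)[0].reshape(-1,2);print(n,name,cv2.boundingRect(c),(round(u),round(v)),*robust(cast(f,c,z),.0015))
E
python3 meas.py
```

```text
top red [0.5873 0.0539] 0.0446 centroid [0.5871 0.054 ]
top green [0.478  0.0017] 0.044 centroid [0.4778 0.0018]
top blue [ 0.5778 -0.0669] 0.0439 centroid [ 0.5776 -0.0669]
top cutter (312, 250, 26, 27) (324, 263) [ 0.5466128  -0.00464687] 0.021118696104725193
top spot (470, 254, 38, 38) (488, 273) [ 0.52547654 -0.28687229] 0.032160881080187255
scene blue [ 0.5774 -0.0684] 0.0444 centroid [ 0.579  -0.0675]
scene cutter (319, 226, 26, 17) (333, 234) [ 0.5467246  -0.00646173] 0.01976593219094361
scene spot (193, 188, 35, 21) (210, 199) [ 0.52249305 -0.29047066] 0.03309350398630943
```

>>> {"api": "step_arm", "payload": {
  "xyz": [
    [-0.05,0,-0.028],
    [-0.16,0,-0.09],
    [-0.31,0,-0.177],
    [-0.47,0,-0.267],
    [-0.62,0,-0.353],
    [-0.75,0,-0.427],
    [-0.83,0,-0.475],
    [-0.868,0,-0.494],
    [-0.868,0,-0.494],
    [-0.868,0.05,-0.494],
    [-0.868,0.15,-0.494],
    [-0.868,0.27,-0.494],
    [-0.868,0.38,-0.494],
    [-0.868,0.46,-0.494],
    [-0.868,0.5,-0.494],
    [-0.868,0.5,-0.494]
  ],
  "rotation": [
    [0,0,0],
    [0,0,0],
    [0,0,0],
    [0.001,0,0.001],
    [0.001,0,0.001],
    [0.001,0,0.001],
    [0.001,0,0.001],
    [0.001,0,0.001],
    [0.001,0,0.001],
    [0.001,0,0.001],
    [0.001,0,0.001],
    [0.001,0,0.001],
    [0.001,0,0.001],
    [0.001,0,0.001],
    [0.001,0,0.001],
    [0.001,0,0.001]
  ],
  "grip": 0.15
}}

```text
clock: 30.82
tcp_pos: [0.5457, -0.0041, 0.2874]
orientation: [-1.208, -1.205, 1.215]
contact_force: [0.6, -0.1, -0.2]
grip_width: 0.0724
```

```bash
python3 go.py "(.547,-.0045,.198)"
python3 - <<'E'
from bench import r
from h import *
f=r.grab_frame("scene"); cv2.imwrite(f"pics/scene5.png",f["pixels"][100:340,200:520,::-1].repeat(2,0).repeat(2,1))
E
```

```text
t 30.82 p [ 0.5457 -0.0041  0.2874] w 0.0724 F [ 0.6 -0.1 -0.2]
yaw off 0.06 tilt [-0.0036 -1.      0.0044] q [-0.36  0.43  0.32  1.99 -0.19  0.76  1.64]
rot [-0.003  0.001 -0.002]
(.547,-.0045,.198) shift [-0.     0.298 -0.006]
```

View pics/scene5.png

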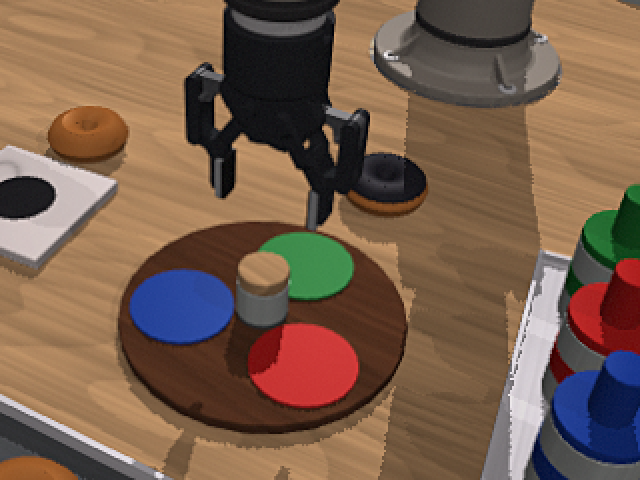

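The fingers hang centred over the cutter (cap near (332,232) in the full picture); descend and grip.

>>> {"api": "step_arm", "payload": {
  "xyz": [
    [0,0.05,-0.001],
    [0,0.13,-0.003],
    [0,0.2,-0.005],
    [0,0.26,-0.006],
    [0,0.29,-0.006],
    [0,0.298,-0.006],
    [0,0.298,-0.006],
    [0,0.298,-0.006]
  ],
  "rotation": [
    [-0.001,0,0],
    [-0.002,0,-0.001],
    [-0.003,0.001,-0.002],
    [-0.003,0.001,-0.002],
    [-0.003,0.001,-0.002],
    [-0.003,0.001,-0.002],
    [-0.003,0.001,-0.002],
    [-0.003,0.001,-0.002]
  ]
}}

```text
clock: 31.88
tcp_pos: [0.548, -0.0046, 0.1995]
orientation: [-1.212, -1.211, 1.207]
contact_force: [1.1, -0.0, -0.2]
grip_width: 0.0722
```

>>> {"api": "step_arm", "payload": {
  "xyz": [
    [0,0,0],
    [0,0,0],
    [0,0,0],
    [0,0,0],
    [0,0,0],
    [0,0,0],
    [0,0,0]
  ],
  "rotation": [
    [0,0,0],
    [0,0,0],
    [0,0,0],
    [0,0,0],
    [0,0,0],
    [0,0,0],
    [0,0,0]
  ],
  "grip": 1,
  "force": 30
}}

```text
clock: 32.75
tcp_pos: [0.5483, -0.0047, 0.2001]
orientation: [-1.213, -1.212, 1.207]
contact_force: [-0.3, 0.6, 5.8]
grip_width: 0.0429
```

```bash
python3 go.py "(.547,-.004,.32)"
```

```text
t 32.75 p [ 0.5483 -0.0047  0.2001] w 0.0429 F [-0.3  0.6  5.8]
yaw off -0.06 tilt [ 1.e-04 -1.e+00 -4.e-03] q [-0.31  0.57  0.26  2.02 -0.26  0.58  1.7 ]
rot [ 0.003 -0.001  0.   ]
(.547,-.004,.32) shift [ 0.002 -0.4    0.003]
```

>>> {"api": "step_arm", "payload": {
  "xyz": [
    [0,-0.03,0],
    [0,-0.1,0],
    [0,-0.2,0],
    [0,-0.3,0.002],
    [0,-0.37,0.003],
    [0,-0.4,0.003],
    [0,-0.4,0.003]
  ],
  "rotation": [
    [0,0,0],
    [0,0,0],
    [0,0,0],
    [0.001,0,0],
    [0.002,-0.001,0],
    [0.003,-0.001,0],
    [0.003,-0.001,0]
  ]
}}

```text
clock: 33.62
tcp_pos: [0.5468, -0.0046, 0.3203]
orientation: [-1.209, -1.21, 1.209]
contact_force: [-0.4, 0.2, -2.3]
grip_width: 0.0434
```

```bash
python3 go.py "(.5276,-.2869,.32)"
```

```text
t 33.62 p [ 0.5468 -0.0046  0.3203] w 0.0434 F [-0.4  0.2 -2.3]
yaw off 0.04 tilt [ 3.e-04 -1.e+00  0.e+00] q [-0.38  0.38  0.34  1.96 -0.17  0.83  1.63]
rot [-0.  0.  0.]
(.5276,-.2869,.32) shift [-0.941  0.001  0.065]
```

>>> {"api": "step_arm", "payload": {
  "xyz": [
    [-0.04,0,0.003],
    [-0.14,0,0.01],
    [-0.28,0,0.02],
    [-0.44,0,0.03],
    [-0.6,0,0.042],
    [-0.74,0,0.052],
    [-0.85,0,0.06],
    [-0.92,0,0.064],
    [-0.941,0,0.065],
    [-0.941,0.01,0.065],
    [-0.941,0.06,0.065],
    [-0.941,0.14,0.065],
    [-0.941,0.22,0.065],
    [-0.941,0.29,0.065],
    [-0.941,0.33,0.065],
    [-0.941,0.35,0.065],
    [-0.941,0.35,0.065]
  ],
  "rotation": [
    [0,0,0],
    [0,0,0],
    [0,0,0],
    [0,0,0],
    [0,0,0],
    [0,0,0],
    [0,0,0],
    [0,0,0],
    [0,0,0],
    [0,0,0],
    [0,0,0],
    [0,0,0],
    [0,0,0],
    [0,0,0],
    [0,0,0],
    [0,0,0],
    [0,0,0]
  ]
}}

```text
clock: 35.75
tcp_pos: [0.5276, -0.2867, 0.2151]
orientation: [-1.208, -1.21, 1.21]
contact_force: [-0.6, 0.4, -1.5]
grip_width: 0.0433
```

```bash
python3 go.py "(.5276,-.2869,.202)"
python3 - <<'E'
from bench import r
from h import *
f=r.grab_frame("scene"); cv2.imwrite(f"pics/scene6.png",f["pixels"][100:300,100:367,::-1].repeat(3,0).repeat(3,1))
E
```

```text
t 35.75 p [ 0.5276 -0.2867  0.2151] w 0.0433 F [-0.6  0.4 -1.5]
yaw off 0.06 tilt [ 4.e-04 -1.e+00  2.e-04] q [ 0.15  0.61  0.33  1.89 -0.3   0.68  2.23]
rot [-0.     0.001  0.   ]
(.5276,-.2869,.202) shift [-0.001  0.044  0.   ]
```

View pics/scene6.png

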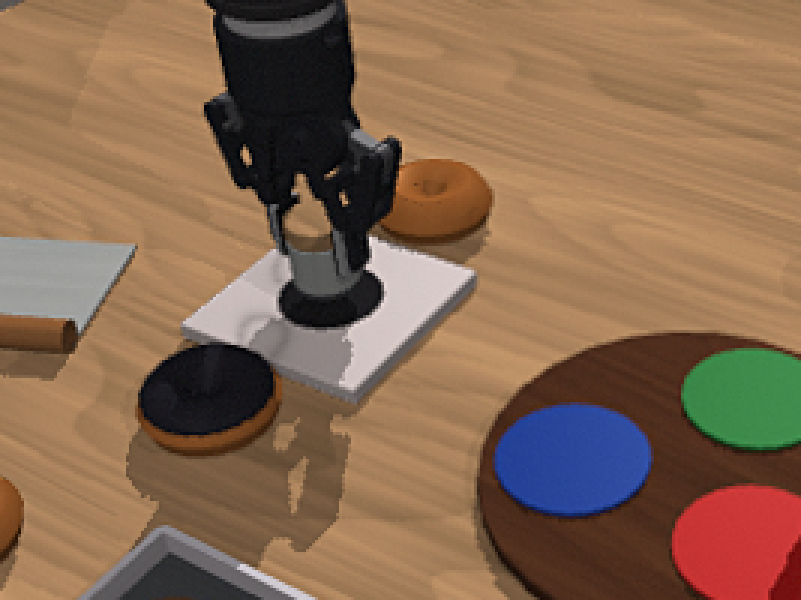

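>>> {"api": "step_arm", "payload": {
  "xyz": [
    [-0.001,0.02,0],
    [-0.001,0.037,0],
    [-0.001,0.046,0],
    [-0.001,0.05,0],
    [-0.001,0.051,0],
    [-0.001,0.051,0]
  ],
  "rotation": [
    [0,0.001,0],
    [0,0.001,0],
    [0,0.001,0],
    [0,0.001,0],
    [0,0.001,0],
    [0,0.001,0]
  ]
}}

```text
clock: 36.55
tcp_pos: [0.5278, -0.2873, 0.2004]
orientation: [-1.21, -1.209, 1.208]
contact_force: [-0.3, 0.8, -0.4]
grip_width: 0.0435
```

>>> {"api": "step_arm", "payload": {
  "xyz": [
    [0,0.002,0],
    [0,0.004,0],
    [0,0.004,0]
  ],
  "rotation": [
    [0,0,0],
    [0,0,0],
    [0,0,0]
  ]
}}

```text
clock: 36.92
tcp_pos: [0.5278, -0.2874, 0.2001]
orientation: [-1.21, -1.21, 1.208]
contact_force: [-2.5, 1.4, 8.0]
grip_width: 0.0432
```

Contact. Release and rise, then check with the top view.

>>> {"api": "step_arm", "payload": {
  "xyz": [
    [0,0,0],
    [0,0,0],
    [0,0,0],
    [0,0,0],
    [0,-0.04,0],
    [0,-0.12,0],
    [0,-0.25,0],
    [0,-0.4,0],
    [0,-0.55,0],
    [0,-0.69,0],
    [0,-0.77,0],
    [0,-0.8,0],
    [0,-0.8,0]
  ],
  "rotation": [
    [0,0,0],
    [0,0,0],
    [0,0,0],
    [0,0,0],
    [0,0,0],
    [0,0,0],
    [0,0,0],
    [0,0,0],
    [0,0,0],
    [0,0,0],
    [0,0,0],
    [0,0,0],
    [0,0,0]
  ],
  "grip": 0.15
}}

```text
clock: 38.55
tcp_pos: [0.5274, -0.2874, 0.4403]
orientation: [-1.211, -1.21, 1.208]
contact_force: [0.7, -0.0, -0.4]
grip_width: 0.0729
```

```bash
python3 go.py "(.47,-.02,.44)"
python3 - <<'E'
from bench import r
from h import *
f=r.grab_frame("scene"); cv2.imwrite(f"pics/scene7.png",f["pixels"][100:300,100:367,::-1].repeat(3,0).repeat(3,1))
f=r.grab_frame("top"); cv2.imwrite(f"pics/top7.png",f["pixels"][:,:,::-1])
E
```

```text
t 38.55 p [ 0.5274 -0.2874  0.4403] w 0.0729 F [ 0.7 -0.  -0.4]
yaw off -0.05 tilt [ 3.0e-04 -1.0e+00 -1.6e-03] q [ 0.05  0.34  0.44  1.72 -0.16  1.11  2.11]
rot [ 0.001 -0.001  0.   ]
(.47,-.02,.44) shift [0.891 0.001 0.192]
```

View pics/scene7.png

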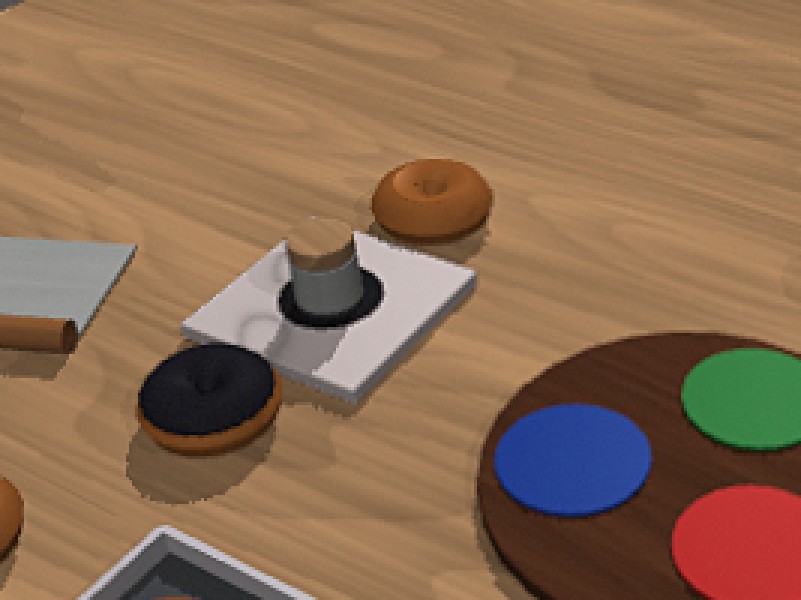

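View pics/top7.png

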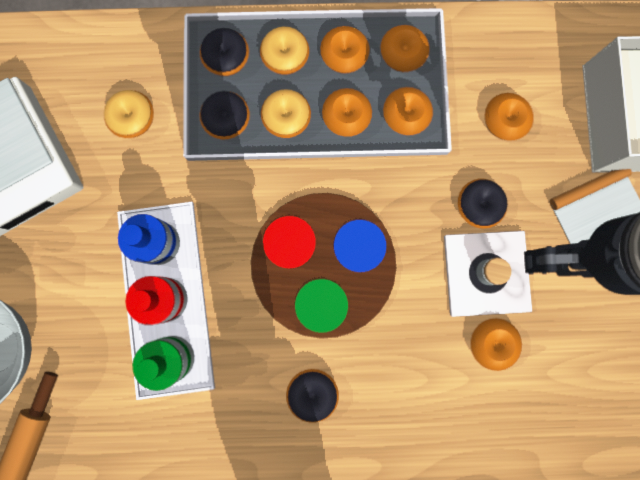

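```bash
cat > lids.py <<'E'
from bench import r
from h import *
import sys
f=r.grab_frame("top");px=f["pixels"];hsv=cv2.cvtColor(px,cv2.COLOR_RGB2HSV)
g=cv2.GaussianBlur(px,(0,0),0.7)
K,d,A,p=cam(f);rv=cv2.Rodrigues(A.T)[0];t=-A.T@p
m,_=masks(px)
# lid rim: outer (far-from-camera-axis) boundary arc only
for k,zl,c0 in(("blue",.094,(.5934,.2799)),("red",.094,(.4964,.2677)),("green",.094,(.3986,.2561))):
    for c in big(m[k])[:4]:
        b=c.reshape(-1,2);P=cast(f,b,zl)[:,:2]
        if np.hypot(*(P.mean(0)-c0))>.03: continue
        rad=np.hypot(*(P-c0).T);sel=P[(rad>.033)&(rad<.042)]
        out=(np.array(c0)-p[:2]);out/=np.linalg.norm(out)
        s2=sel[((sel-c0)@out)>-.012]
        q,rr=robust(s2,.0012);  # radius-fixed refine
        from scipy.optimize import least_squares
        qq=least_squares(lambda x:np.hypot(*(s2-x).T)-.0375,c0,loss="soft_l1",f_scale=.0007).x
        print(k,len(s2),q.round(4),rr.round(4),"fixed-r",qq.round(4),"minus tcp",(qq-c0).round(4))
E
python3 lids.py; python3 meas.py|grep -v spot
```

```text
blue 79 [0.5918 0.2798] 0.0358 fixed-r [0.5911 0.2778] minus tcp [-0.0023 -0.0021]
red 76 [0.4948 0.2672] 0.0353 fixed-r [0.4949 0.2646] minus tcp [-0.0015 -0.0031]
green 75 [0.3962 0.2553] 0.0359 fixed-r [0.3974 0.2536] minus tcp [-0.0012 -0.0025]
top red [0.5873 0.0539] 0.0446 centroid [0.5871 0.0539]
top green [0.4781 0.0018] 0.0441 centroid [0.4779 0.0018]
top blue [ 0.5777 -0.0668] 0.0439 centroid [ 0.5775 -0.0668]Traceback (most recent call last):
  File "meas.py", line 18, in <module>
    c=big(mm)[0].reshape(-1,2);print(n,name,cv2.boundingRect(c),(round(u),round(v)),*robust(cast(f,c,z),.0015))
      ~~~~~~~^^^
IndexError: list index out of range
```

>>> {"api": "step_arm", "payload": {
  "xyz": [
    [0.05,0,-0.005],
    [0.17,0,-0.02],
    [0.34,0,-0.04],
    [0.53,0,-0.062],
    [0.72,0,-0.084],
    [0.88,0,-0.1],
    [0.97,0,-0.11],
    [0.99,0,-0.115]
  ],
  "rotation": [
    [0,0,0],
    [0,0,0],
    [0.001,0,0],
    [0.001,-0.001,0],
    [0.001,-0.001,0],
    [0.001,-0.001,0],
    [0.001,-0.001,0],
    [0.001,-0.001,0]
  ],
  "grip": 0.4,
  "force": 40
}}

```text
clock: 39.75
tcp_pos: [0.5619, 0.0129, 0.4385]
orientation: [-1.203, -1.211, 1.214]
contact_force: [-0.5, -0.1, -0.1]
grip_width: 0.0509
```

```bash
python3 go.py "(.5932,.2799,.44)" "(.5932,.2799,.277)"
```

```text
t 39.75 p [0.5619 0.0129 0.4385] w 0.0509 F [-0.5 -0.1 -0.1]
yaw off 0.32 tilt [ 0.0017 -1.      0.0038] q [-0.39  0.26  0.31  1.81 -0.09  1.09  1.53]
rot [-0.002  0.004  0.001]
(.5932,.2799,.44) shift [ 0.889 -0.004 -0.109]
(.5932,.2799,.277) shift [ 0.888  0.539 -0.111]
```

>>> {"api": "step_arm", "payload": {
  "xyz": [
    [0.06,0,-0.008],
    [0.19,0,-0.024],
    [0.36,0,-0.045],
    [0.54,0,-0.067],
    [0.7,0,-0.087],
    [0.82,0,-0.101],
    [0.875,0,-0.108],
    [0.888,0,-0.11],
    [0.888,0,-0.11],
    [0.888,0.05,-0.11],
    [0.888,0.15,-0.11],
    [0.888,0.27,-0.111],
    [0.888,0.39,-0.111],
    [0.888,0.48,-0.111],
    [0.888,0.53,-0.111],
    [0.888,0.539,-0.111],
    [0.888,0.539,-0.111]
  ],
  "rotation": [
    [0,0.001,0],
    [0,0.002,0],
    [-0.001,0.003,0.001],
    [-0.002,0.004,0.001],
    [-0.002,0.004,0.001],
    [-0.002,0.004,0.001],
    [-0.002,0.004,0.001],
    [-0.002,0.004,0.001],
    [-0.002,0.004,0.001],
    [-0.002,0.004,0.001],
    [-0.002,0.004,0.001],
    [-0.002,0.004,0.001],
    [-0.002,0.004,0.001],
    [-0.002,0.004,0.001],
    [-0.002,0.004,0.001],
    [-0.002,0.004,0.001],
    [-0.002,0.004,0.001]
  ]
}}

```text
clock: 41.88
tcp_pos: [0.5935, 0.2796, 0.2779]
orientation: [-1.21, -1.209, 1.208]
contact_force: [0.4, -0.1, -0.4]
grip_width: 0.0509
```

>>> {"api": "step_arm", "payload": {
  "xyz": [
    [0,0,0],
    [0,0,0],
    [0,0,0],
    [0,0,0],
    [0,0,0],
    [0,0,0]
  ],
  "rotation": [
    [0,0,0],
    [0,0,0],
    [0,0,0],
    [0,0,0],
    [0,0,0],
    [0,0,0]
  ],
  "grip": 1
}}

```text
clock: 42.62
tcp_pos: [0.594, 0.2796, 0.2792]
orientation: [-1.21, -1.211, 1.206]
contact_force: [-1.1, -1.7, 6.3]
grip_width: 0.031
```

>>> {"api": "step_arm", "payload": {
  "xyz": [
    [0,-0.03,0],
    [0,-0.1,0],
    [0,-0.2,0],
    [0,-0.32,0],
    [0,-0.44,0],
    [0,-0.52,0],
    [0,-0.54,0],
    [0,-0.54,0]
  ],
  "rotation": [
    [0,0,0],
    [0,0,0],
    [0,0,0],
    [0,0,0],
    [0,0,0],
    [0,0,0],
    [0,0,0],
    [0,0,0]
  ]
}}

```text
clock: 43.62
tcp_pos: [0.5933, 0.2793, 0.4406]
orientation: [-1.21, -1.21, 1.207]
contact_force: [0.8, -0.2, -4.1]
grip_width: 0.0311
```

```bash
python3 go.py "(.5795,-.0665,.44)"
python3 - <<'E'
from bench import r
from h import *
f=r.grab_frame("top"); cv2.imwrite(f"pics/top8.png",f["pixels"][:,:,::-1])
px=f["pixels"];m,(H,S,V)=masks(px)
mm=np.zeros_like(H,bool);mm[245:300,470:520]=((H>8)&(H<28)&(V>100)&(S>50))[245:300,470:520]
c=big(mm)[0].reshape(-1,2);print("cutter",cv2.boundingRect(c),*robust(cast(f,c,.062),.0015))
E
```

```text
t 43.62 p [0.5933 0.2793 0.4406] w 0.0311 F [ 0.8 -0.2 -4.1]
yaw off -0.07 tilt [ 0.0013 -1.     -0.0015] q [-0.69  0.42  0.22  1.58 -0.1   1.15  1.12]
rot [ 0.001 -0.001  0.001]
(.5795,-.0665,.44) shift [-1.153e+00  1.000e-03  4.500e-02]
cutter (485, 258, 26, 27) [ 0.5263604  -0.28434508] 0.021278632235561097
```

View pics/top8.png

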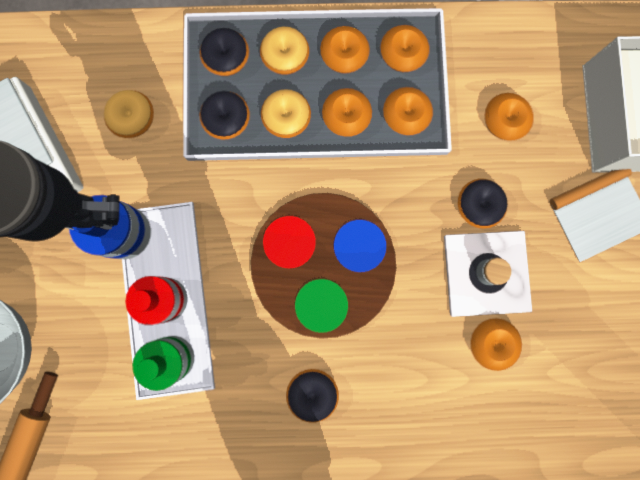

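Run:
```python
import cv2,numpy as np
a=cv2.imread("pics/top0.png")[228:320,440:540];b=cv2.imread("pics/top8.png")[228:320,440:540]
cv2.imwrite("pics/sp.png",cv2.resize(np.hstack([a,b]),None,fx=4,fy=4,interpolation=cv2.INTER_NEAREST))
g=cv2.cvtColor(cv2.imread("pics/top0.png"),cv2.COLOR_BGR2GRAY)
print(g[273,462:515].tolist());print(g[246:300,488].tolist())
g=cv2.cvtColor(cv2.imread("pics/top8.png"),cv2.COLOR_BGR2GRAY)
print(g[272,462:515].tolist())
s=cv2.imread("pics/scene7.png");cv2.imwrite("pics/sp2.png",cv2.resize(s[180:420:3,150:510:3],None,fx=6,fy=6,interpolation=cv2.INTER_NEAREST))
```

```text
[245, 245, 246, 245, 245, 244, 218, 89, 49, 48, 48, 49, 47, 47, 49, 47, 47, 48, 47, 47, 48, 47, 48, 46, 47, 48, 45, 47, 46, 45, 46, 47, 47, 46, 48, 46, 46, 47, 46, 48, 47, 46, 45, 47, 48, 53, 110, 218, 236, 236, 235, 233, 230]
[227, 224, 224, 226, 230, 234, 224, 98, 48, 48, 47, 48, 47, 46, 47, 49, 49, 48, 47, 48, 47, 48, 47, 46, 46, 48, 47, 45, 48, 48, 46, 48, 48, 46, 46, 46, 45, 46, 47, 48, 46, 45, 46, 47, 48, 50, 84, 177, 240, 244, 244, 244, 244, 244]
[247, 247, 247, 246, 247, 245, 220, 90, 50, 49, 50, 49, 49, 48, 59, 70, 72, 73, 73, 77, 106, 105, 73, 99, 145, 171, 177, 177, 179, 181, 181, 183, 184, 184, 184, 184, 182, 184, 183, 183, 183, 182, 182, 183, 184, 184, 184, 183, 187, 216, 229, 229, 226]
```

View pics/sp.png

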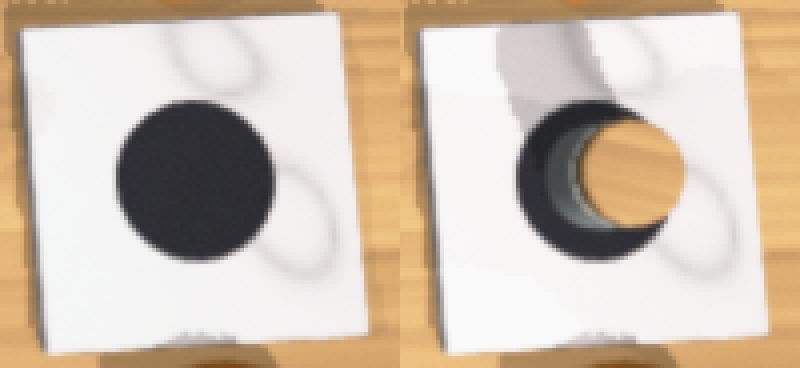

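View pics/sp2.png

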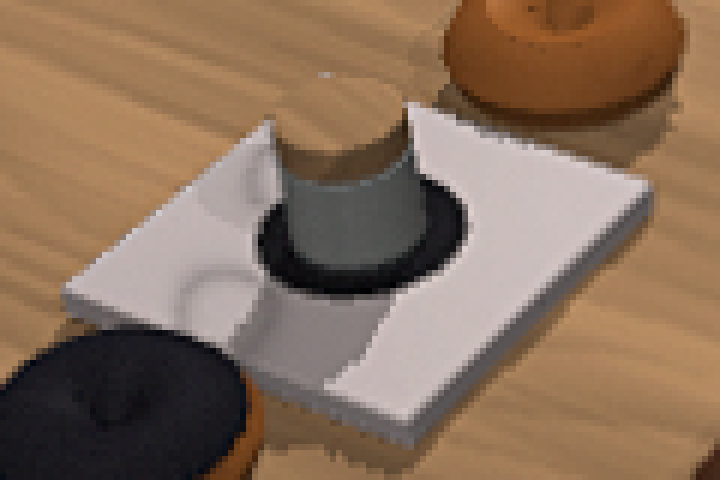

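>>> {"api": "step_arm", "payload": {
  "xyz": [
    [-0.04,0,0.001],
    [-0.13,0,0.005],
    [-0.27,0,0.01],
    [-0.42,0,0.016],
    [-0.57,0,0.022],
    [-0.72,0,0.028],
    [-0.84,0,0.033],
    [-0.92,0,0.036],
    [-0.96,0,0.04],
    [-0.97,0,0.045]
  ],
  "rotation": [
    [0,0,0],
    [0,0,0],
    [0,0,0],
    [0,0,0],
    [0.001,-0.001,0],
    [0.001,-0.001,0.001],
    [0.001,-0.001,0.001],
    [0.001,-0.001,0.001],
    [0.001,-0.001,0.001],
    [0.001,-0.001,0.001]
  ]
}}

```text
clock: 44.92
tcp_pos: [0.5789, -0.0131, 0.4397]
orientation: [-1.21, -1.206, 1.209]
contact_force: [-0.1, 0.4, -3.0]
grip_width: 0.031
```

```bash
python3 go.py "(.5793,-.0665,.44)" "(.5793,-.0665,.2902)"
```

```text
t 44.92 p [ 0.5789 -0.0131  0.4397] w 0.031 F [-0.1  0.4 -3. ]
yaw off -0.1 tilt [-0.001  -1.      0.0014] q [-0.34  0.29  0.32  1.77 -0.1   1.1   1.58]
rot [-0.001 -0.001 -0.001]
(.5793,-.0665,.44) shift [-0.178 -0.001 -0.002]
(.5793,-.0665,.2902) shift [-0.178  0.498 -0.002]
```

>>> {"api": "step_arm", "payload": {
  "xyz": [
    [-0.04,0,0],
    [-0.11,0,-0.001],
    [-0.165,0,-0.002],
    [-0.178,0.01,-0.002],
    [-0.178,0.06,-0.002],
    [-0.178,0.15,-0.002],
    [-0.178,0.26,-0.002],
    [-0.178,0.36,-0.002],
    [-0.178,0.43,-0.002],
    [-0.178,0.47,-0.002],
    [-0.178,0.49,-0.002],
    [-0.178,0.495,-0.002],
    [-0.178,0.495,-0.002],
    [-0.178,0.495,-0.002]
  ],
  "rotation": [
    [0,0,0],
    [0,-0.001,0],
    [0,-0.001,-0.001],
    [0,-0.001,-0.001],
    [0,-0.001,-0.001],
    [0,-0.001,-0.001],
    [0,-0.001,-0.001],
    [0,-0.001,-0.001],
    [0,-0.001,-0.001],
    [0,-0.001,-0.001],
    [0,-0.001,-0.001],
    [0,-0.001,-0.001],
    [0,-0.001,-0.001],
    [0,-0.001,-0.001]
  ]
}}

```text
clock: 46.68
tcp_pos: [0.5794, -0.0667, 0.2919]
orientation: [-1.209, -1.209, 1.209]
contact_force: [-0.9, 0.1, -2.5]
grip_width: 0.0308
```

```bash
python3 go.py "(.5794,-.0665,.2895)"
python3 - <<'E'
from bench import r
from h import *
f=r.grab_frame("scene"); cv2.imwrite(f"pics/scene9.png",f["pixels"][120:320,200:467,::-1].repeat(3,0).repeat(3,1))
E
```

```text
t 46.67 p [ 0.5794 -0.0667  0.2919] w 0.0308 F [-0.9  0.1 -2.5]
yaw off -0.01 tilt [ 6.e-04 -1.e+00  1.e-04] q [-0.22  0.47  0.3   1.9  -0.19  0.8   1.75]
rot [-0. -0.  0.]
(.5794,-.0665,.2895) shift [0.001 0.008 0.   ]
```

View pics/scene9.png

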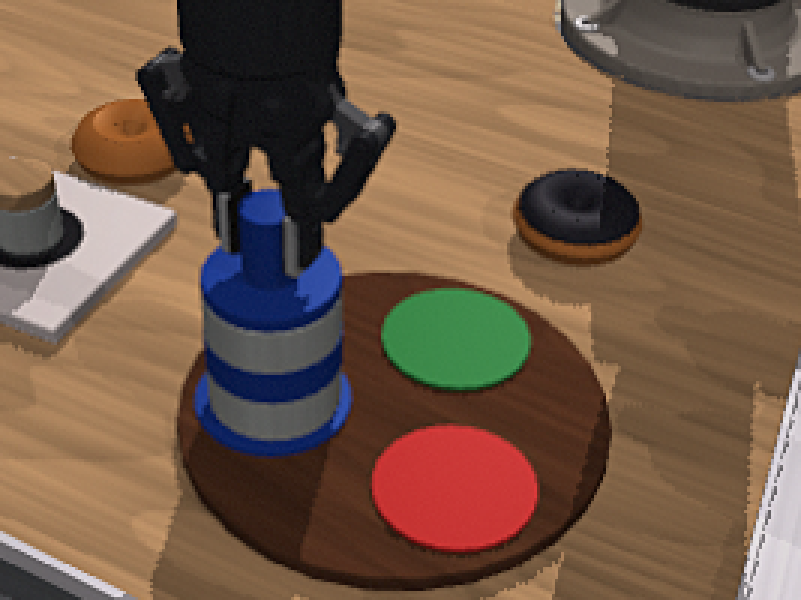

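Centred on blue. Lower to contact.

>>> {"api": "step_arm", "payload": {
  "xyz": [
    [0.001,0.004,0],
    [0.001,0.008,0],
    [0.001,0.01,0],
    [0.001,0.01,0]
  ],
  "rotation": [
    [0,0,0],
    [0,0,0],
    [0,0,0],
    [0,0,0]
  ]
}}

```text
clock: 47.22
tcp_pos: [0.5796, -0.0666, 0.2903]
orientation: [-1.209, -1.21, 1.208]
contact_force: [-3.6, -0.0, 9.5]
grip_width: 0.0308
```

>>> {"api": "step_arm", "payload": {
  "xyz": [
    [0,0,0],
    [0,0,0],
    [0,0,0],
    [0,0,0],
    [0,-0.04,0],
    [0,-0.12,0],
    [0,-0.24,0],
    [0,-0.38,0],
    [0,-0.47,0],
    [0,-0.5,0],
    [0,-0.5,0]
  ],
  "rotation": [
    [0,0,0],
    [0,0,0],
    [0,0,0],
    [0,0,0],
    [0,0,0],
    [0,0,0],
    [0,0,0],
    [0,0,0],
    [0,0,0],
    [0,0,0],
    [0,0,0]
  ],
  "grip": 0.4
}}

```text
clock: 48.6
tcp_pos: [0.5794, -0.0667, 0.4405]
orientation: [-1.21, -1.211, 1.207]
contact_force: [-0.2, -0.1, -0.9]
grip_width: 0.051
```

```bash
python3 go.py "(.4962,.2675,.44)" "(.4962,.2675,.279)"
```

```text
t 48.6 p [ 0.5794 -0.0667  0.4405] w 0.051 F [-0.2 -0.1 -0.9]
yaw off -0.02 tilt [ 0.0012 -1.     -0.0015] q [-0.27  0.3   0.34  1.76 -0.11  1.1   1.69]
rot [ 0.001 -0.     0.001]
(.4962,.2675,.44) shift [1.114 0.002 0.278]
(.4962,.2675,.279) shift [1.113 0.539 0.279]
```

>>> {"api": "step_arm", "payload": {
  "xyz": [
    [0.06,0,0.015],
    [0.19,0,0.048],
    [0.37,0,0.093],
    [0.56,0,0.14],
    [0.74,0,0.185],
    [0.88,0,0.22],
    [0.96,0,0.25],
    [0.98,0,0.278],
    [0.98,0,0.278]
  ],
  "rotation": [
    [0,0,0],
    [0,0,0],
    [0.001,0,0.001],
    [0.001,0,0.001],
    [0.001,0,0.001],
    [0.001,0,0.001],
    [0.001,0,0.001],
    [0.001,0,0.001],
    [0.001,0,0.001]
  ]
}}

```text
clock: 49.72
tcp_pos: [0.4953, 0.2273, 0.44]
orientation: [-1.209, -1.208, 1.211]
contact_force: [-0.2, -0.2, 0.1]
grip_width: 0.0513
```

```bash
python3 go.py "(.4962,.2675,.44)" "(.4962,.2675,.279)"
```

```text
t 49.73 p [0.4953 0.2273 0.44  ] w 0.0513 F [-0.2 -0.2  0.1]
yaw off 0.03 tilt [-0.0014 -1.      0.0015] q [-0.7   0.23  0.18  1.84 -0.05  1.08  1.07]
rot [-0.001  0.    -0.001]
(.4962,.2675,.44) shift [ 0.134 -0.    -0.003]
(.4962,.2675,.279) shift [ 0.135  0.536 -0.004]
```

>>> {"api": "step_arm", "payload": {
  "xyz": [
    [0.04,0,-0.001],
    [0.1,0,-0.003],
    [0.13,0,-0.003],
    [0.134,0.04,-0.003],
    [0.134,0.13,-0.004],
    [0.134,0.25,-0.004],
    [0.134,0.37,-0.004],
    [0.134,0.47,-0.004],
    [0.134,0.525,-0.004],
    [0.134,0.536,-0.004],
    [0.134,0.536,-0.004]
  ],
  "rotation": [
    [0,0,0],
    [-0.001,0,-0.001],
    [-0.001,0,-0.001],
    [-0.001,0,-0.001],
    [-0.001,0,-0.001],
    [-0.001,0,-0.001],
    [-0.001,0,-0.001],
    [-0.001,0,-0.001],
    [-0.001,0,-0.001],
    [-0.001,0,-0.001],
    [-0.001,0,-0.001]
  ]
}}

```text
clock: 51.1
tcp_pos: [0.4966, 0.2673, 0.2797]
orientation: [-1.209, -1.211, 1.208]
contact_force: [-0.3, -0.1, 1.1]
grip_width: 0.0514
```

>>> {"api": "step_arm", "payload": {
  "xyz": [
    [0,0,0],
    [0,0,0],
    [0,0,0],
    [0,0,0],
    [0,0,0],
    [0,0,0]
  ],
  "rotation": [
    [0,0,0],
    [0,0,0],
    [0,0,0],
    [0,0,0],
    [0,0,0],
    [0,0,0]
  ],
  "grip": 1
}}

```text
clock: 51.85
tcp_pos: [0.4972, 0.2673, 0.2809]
orientation: [-1.21, -1.212, 1.207]
contact_force: [-0.2, -2.2, 7.3]
grip_width: 0.031
```

>>> {"api": "step_arm", "payload": {
  "xyz": [
    [0,-0.03,0],
    [0,-0.1,0],
    [0,-0.2,0],
    [0,-0.32,0],
    [0,-0.44,0],
    [0,-0.52,0],
    [0,-0.54,0],
    [0,-0.54,0]
  ],
  "rotation": [
    [0,0,0],
    [0,0,0],
    [0,0,0],
    [0,0,0],
    [0,0,0],
    [0,0,0],
    [0,0,0],
    [0,0,0]
  ]
}}

```text
clock: 52.85
tcp_pos: [0.4963, 0.2669, 0.4423]
orientation: [-1.21, -1.211, 1.208]
contact_force: [0.3, 0.2, -5.4]
grip_width: 0.0311
```

```bash
python3 go.py "(.589,.0542,.44)" "(.589,.0542,.291)"
python3 - <<'E'
from bench import r
from h import *
f=r.grab_frame("top"); cv2.imwrite(f"pics/top10.png",f["pixels"][:,:,::-1])
E
```

```text
t 52.85 p [0.4963 0.2669 0.4423] w 0.0311 F [ 0.3  0.2 -5.4]
yaw off 0.01 tilt [ 0.0012 -1.     -0.0018] q [-0.74  0.26  0.17  1.79 -0.05  1.09  1.01]
rot [0.001 0.    0.001]
(.589,.0542,.44) shift [-0.709  0.007 -0.309]
(.589,.0542,.291) shift [-0.71   0.504 -0.308]
```

View pics/top10.png

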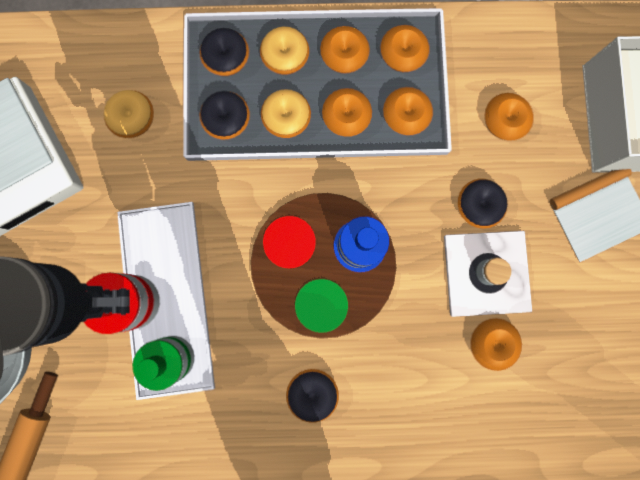

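>>> {"api": "step_arm", "payload": {
  "xyz": [
    [-0.03,0,-0.013],
    [-0.1,0.001,-0.044],
    [-0.21,0.002,-0.091],
    [-0.33,0.003,-0.144],
    [-0.45,0.005,-0.196],
    [-0.56,0.006,-0.244],
    [-0.65,0.007,-0.283],
    [-0.695,0.007,-0.303],
    [-0.709,0.007,-0.309],
    [-0.709,0.02,-0.309],
    [-0.709,0.07,-0.309],
    [-0.709,0.16,-0.309],
    [-0.71,0.27,-0.309],
    [-0.71,0.37,-0.309],
    [-0.71,0.44,-0.308],
    [-0.71,0.48,-0.308],
    [-0.71,0.493,-0.308],
    [-0.71,0.496,-0.308],
    [-0.71,0.496,-0.308],
    [-0.71,0.496,-0.308]
  ],
  "rotation": [
    [0,0,0],
    [0,0,0],
    [0,0,0],
    [0.001,0,0.001],
    [0.001,0,0.001],
    [0.001,0,0.001],
    [0.001,0,0.001],
    [0.001,0,0.001],
    [0.001,0,0.001],
    [0.001,0,0.001],
    [0.001,0,0.001],
    [0.001,0,0.001],
    [0.001,0,0.001],
    [0.001,0,0.001],
    [0.001,0,0.001],
    [0.001,0,0.001],
    [0.001,0,0.001],
    [0.001,0,0.001],
    [0.001,0,0.001],
    [0.001,0,0.001]
  ]
}}

```text
clock: 55.4
tcp_pos: [0.589, 0.0539, 0.2935]
orientation: [-1.21, -1.209, 1.21]
contact_force: [-0.4, 0.1, -4.0]
grip_width: 0.0309
```

```bash
python3 go.py "(.589,.0542,.291)"
python3 - <<'E'
from bench import r
from h import *
f=r.grab_frame("scene"); cv2.imwrite(f"pics/scene11.png",f["pixels"][120:320,200:467,::-1].repeat(3,0).repeat(3,1))
E
```

```text
t 55.4 p [0.589  0.0539 0.2935] w 0.0309 F [-0.4  0.1 -4. ]
yaw off -0.0 tilt [-8.e-04 -1.e+00 -5.e-04] q [-0.39  0.48  0.25  1.87 -0.15  0.81  1.51]
rot [ 0.    -0.    -0.001]
(.589,.0542,.291) shift [0.001 0.008 0.   ]
```

View pics/scene11.png

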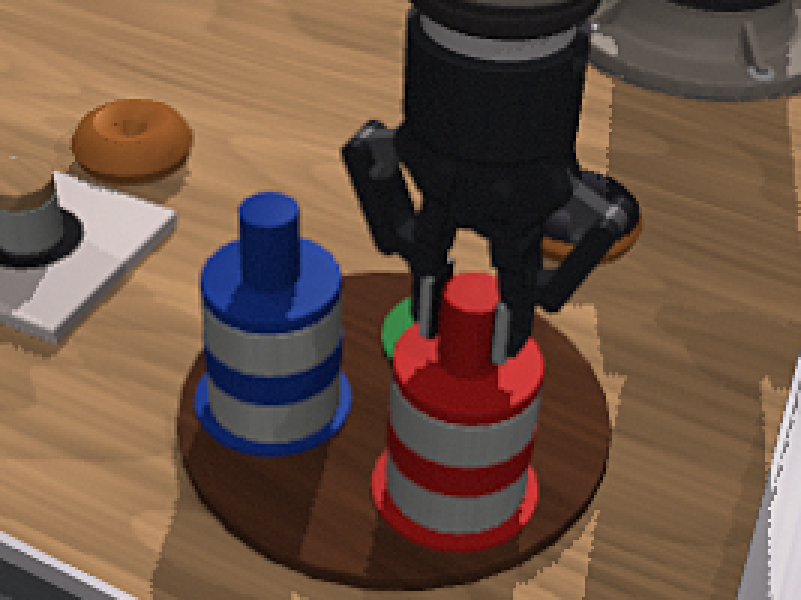

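>>> {"api": "step_arm", "payload": {
  "xyz": [
    [0,0.004,0],
    [0,0.007,0],
    [0,0.008,0],
    [0,0.008,0]
  ],
  "rotation": [
    [0,0,-0.001],
    [0,0,-0.001],
    [0,0,-0.001],
    [0,0,-0.001]
  ]
}}

```text
clock: 55.95
tcp_pos: [0.5893, 0.0537, 0.292]
orientation: [-1.21, -1.21, 1.208]
contact_force: [-2.1, -1.8, 4.6]
grip_width: 0.0312
```

>>> {"api": "step_arm", "payload": {
  "xyz": [
    [0,0,0],
    [0,0,0],
    [0,0,0],
    [0,0,0],
    [0,-0.04,0],
    [0,-0.12,0],
    [0,-0.24,0],
    [0,-0.38,0],
    [0,-0.47,0],
    [0,-0.5,0],
    [0,-0.5,0]
  ],
  "rotation": [
    [0,0,0],
    [0,0,0],
    [0,0,0],
    [0,0,0],
    [0,0,0],
    [0,0,0],
    [0,0,0],
    [0,0,0],
    [0,0,0],
    [0,0,0],
    [0,0,0]
  ],
  "grip": 0.4
}}

```text
clock: 57.32
tcp_pos: [0.589, 0.0535, 0.4421]
orientation: [-1.21, -1.211, 1.207]
contact_force: [-0.1, 0.5, -0.9]
grip_width: 0.0511
```

```bash
python3 go.py "(.3986,.2561,.44)" "(.3986,.2561,.279)"
```

```text
t 57.33 p [0.589  0.0535 0.4421] w 0.0511 F [-0.1  0.5 -0.9]
yaw off -0.02 tilt [ 0.0013 -1.     -0.0019] q [-0.42  0.31  0.29  1.74 -0.1   1.11  1.47]
rot [ 0.001 -0.     0.001]
(.3986,.2561,.44) shift [0.675 0.007 0.635]
(.3986,.2561,.279) shift [0.674 0.543 0.636]
```

>>> {"api": "step_arm", "payload": {
  "xyz": [
    [0.05,0,0.047],
    [0.15,0.002,0.141],
    [0.28,0.003,0.263],
    [0.41,0.005,0.386],
    [0.53,0.006,0.499],
    [0.62,0.007,0.583],
    [0.665,0.007,0.626],
    [0.675,0.007,0.635],
    [0.675,0.007,0.635],
    [0.675,0.05,0.635],
    [0.675,0.14,0.635],
    [0.675,0.26,0.635],
    [0.674,0.38,0.636],
    [0.674,0.48,0.636],
    [0.674,0.53,0.636],
    [0.674,0.543,0.636],
    [0.674,0.543,0.636]
  ],
  "rotation": [
    [0,0,0],
    [0,0,0],
    [0.001,0,0.001],
    [0.001,0,0.001],
    [0.001,0,0.001],
    [0.001,0,0.001],
    [0.001,0,0.001],
    [0.001,0,0.001],
    [0.001,0,0.001],
    [0.001,0,0.001],
    [0.001,0,0.001],
    [0.001,0,0.001],
    [0.001,0,0.001],
    [0.001,0,0.001],
    [0.001,0,0.001],
    [0.001,0,0.001],
    [0.001,0,0.001]
  ]
}}

```text
clock: 59.45
tcp_pos: [0.3989, 0.256, 0.2795]
orientation: [-1.21, -1.209, 1.208]
contact_force: [-0.0, -0.6, -0.7]
grip_width: 0.0513
```

>>> {"api": "step_arm", "payload": {
  "xyz": [
    [0,0,0],
    [0,0,0],
    [0,0,0],
    [0,0,0],
    [0,0,0],
    [0,0,0]
  ],
  "rotation": [
    [0,0,0],
    [0,0,0],
    [0,0,0],
    [0,0,0],
    [0,0,0],
    [0,0,0]
  ],
  "grip": 1
}}

```text
clock: 60.2
tcp_pos: [0.3994, 0.256, 0.2805]
orientation: [-1.211, -1.211, 1.206]
contact_force: [0.3, -2.3, 6.7]
grip_width: 0.0312
```

>>> {"api": "step_arm", "payload": {
  "xyz": [
    [0,-0.03,0],
    [0,-0.1,0],
    [0,-0.2,0],
    [0,-0.32,0],
    [0,-0.44,0],
    [0,-0.52,0],
    [0,-0.54,0],
    [0,-0.54,0]
  ],
  "rotation": [
    [0,0,0],
    [0,0,0],
    [0,0,0],
    [0,0,0],
    [0,0,0],
    [0,0,0],
    [0,0,0],
    [0,0,0]
  ]
}}

```text
clock: 61.2
tcp_pos: [0.3986, 0.2556, 0.442]
orientation: [-1.211, -1.21, 1.207]
contact_force: [-1.2, -0.7, -5.6]
grip_width: 0.031
```

```bash
python3 go.py "(.4796,.0021,.44)" "(.4796,.0021,.293)"
python3 - <<'E'
from bench import r
from h import *
f=r.grab_frame("top"); cv2.imwrite(f"pics/top12.png",f["pixels"][180:345,240:410,::-1].repeat(4,0).repeat(4,1)[:600])
E
```

```text
t 61.2 p [0.3986 0.2556 0.442 ] w 0.031 F [-1.2 -0.7 -5.6]
yaw off -0.06 tilt [ 7.0e-04 -1.0e+00 -1.8e-03] q [-0.81  0.1   0.11  1.98 -0.01  1.06  0.88]
rot [ 0.001 -0.001  0.   ]
(.4796,.0021,.44) shift [-0.845  0.007 -0.271]
(.4796,.0021,.293) shift [-0.845  0.497 -0.27 ]
```

View pics/top12.png

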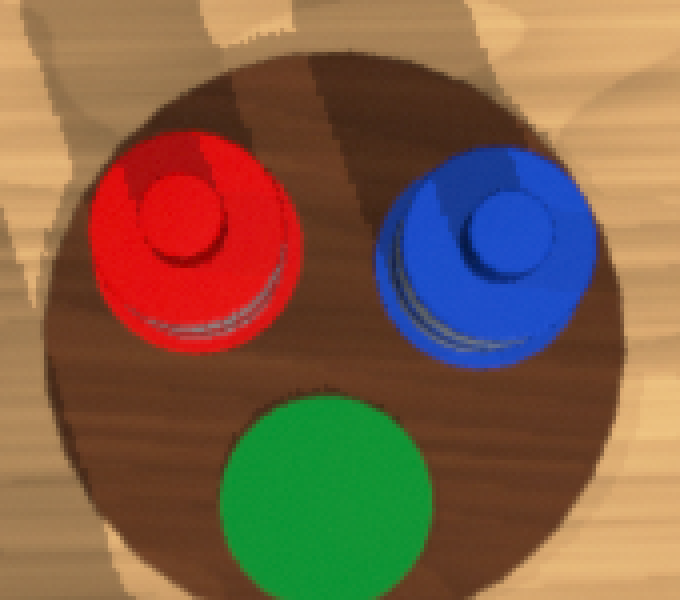

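>>> {"api": "step_arm", "payload": {
  "xyz": [
    [-0.04,0,-0.013],
    [-0.13,0.001,-0.042],
    [-0.26,0.002,-0.083],
    [-0.4,0.003,-0.128],
    [-0.54,0.005,-0.173],
    [-0.67,0.006,-0.215],
    [-0.77,0.007,-0.247],
    [-0.83,0.007,-0.266],
    [-0.845,0.007,-0.271],
    [-0.845,0.02,-0.271],
    [-0.845,0.07,-0.271],
    [-0.845,0.16,-0.271],
    [-0.845,0.27,-0.271],
    [-0.845,0.37,-0.271],
    [-0.845,0.44,-0.27],
    [-0.845,0.48,-0.27],
    [-0.845,0.493,-0.27],
    [-0.845,0.497,-0.27],
    [-0.845,0.497,-0.27],
    [-0.845,0.497,-0.27]
  ],
  "rotation": [
    [0,0,0],
    [0,0,0],
    [0,0,0],
    [0.001,0,0],
    [0.001,-0.001,0],
    [0.001,-0.001,0],
    [0.001,-0.001,0],
    [0.001,-0.001,0],
    [0.001,-0.001,0],
    [0.001,-0.001,0],
    [0.001,-0.001,0],
    [0.001,-0.001,0],
    [0.001,-0.001,0],
    [0.001,-0.001,0],
    [0.001,-0.001,0],
    [0.001,-0.001,0],
    [0.001,-0.001,0],
    [0.001,-0.001,0],
    [0.001,-0.001,0],
    [0.001,-0.001,0]
  ]
}}

```text
clock: 63.75
tcp_pos: [0.4797, 0.0019, 0.293]
orientation: [-1.209, -1.21, 1.209]
contact_force: [0.2, -0.1, -5.0]
grip_width: 0.0309
```

```bash
python3 go.py "(.4796,.0021,.2905)"
```

```text
t 63.75 p [0.4797 0.0019 0.293 ] w 0.0309 F [ 0.2 -0.1 -5. ]
yaw off 0.03 tilt [ 2.e-04 -1.e+00 -6.e-04] q [-0.41  0.32  0.33  2.13 -0.16  0.71  1.59]
rot [0. 0. 0.]
(.4796,.0021,.2905) shift [0.001 0.008 0.   ]
```

>>> {"api": "step_arm", "payload": {
  "xyz": [
    [0.001,0.004,0],
    [0.001,0.007,0],
    [0.001,0.008,0],
    [0.001,0.008,0]
  ],
  "rotation": [
    [0,0,0],
    [0,0,0],
    [0,0,0],
    [0,0,0]
  ]
}}

```text
clock: 64.25
tcp_pos: [0.4801, 0.002, 0.2916]
orientation: [-1.21, -1.211, 1.208]
contact_force: [-2.1, -1.2, 6.7]
grip_width: 0.0311
```

Release, rise, and draw back toward the tray side for a clear view.

>>> {"api": "step_arm", "payload": {
  "xyz": [
    [0,0,0],
    [0,0,0],
    [0,0,0],
    [0,0,0],
    [0,-0.04,0],
    [0,-0.12,0],
    [0,-0.24,0],
    [0,-0.38,0],
    [0,-0.47,0],
    [0,-0.5,0],
    [0.05,-0.5,0],
    [0.17,-0.5,0],
    [0.33,-0.5,0],
    [0.5,-0.5,0.03],
    [0.66,-0.5,0.06],
    [0.78,-0.5,0.06],
    [0.84,-0.5,0.06],
    [0.86,-0.5,0.06]
  ],
  "rotation": [
    [0,0,0],
    [0,0,0],
    [0,0,0],
    [0,0,0],
    [0,0,0],
    [0,0,0],
    [0,0,0],
    [0,0,0],
    [0,0,0],
    [0,0,0],
    [0,0,0],
    [0,0,0],
    [0,0,0],
    [0,0,0],
    [0,0,0],
    [0,0,0],
    [0,0,0],
    [0,0,0]
  ],
  "grip": 0.4
}}

```text
clock: 66.5
tcp_pos: [0.4615, 0.2607, 0.4406]
orientation: [-1.209, -1.21, 1.211]
contact_force: [0.1, -0.5, -0.0]
grip_width: 0.0512
```

```bash
cat > fin.py <<'E'
from bench import r
from h import *
f=r.grab_frame("top"); cv2.imwrite("pics/top13.png",f["pixels"][:,:,::-1])
px=f["pixels"];m,(H,S,V)=masks(px);K,d,A,p=cam(f);rv=cv2.Rodrigues(A.T)[0];t=-A.T@p
T=dict(blue=(.5777,-.0668),red=(.5873,.0539),green=(.478,.0018))
h=cv2.cvtColor(px,cv2.COLOR_RGB2GRAY)
# lid outer arc away from camera axis vs coaster centre
for k,c0 in T.items():
    c0=np.array(c0);b=big(m[k])[0].reshape(-1,2);P=cast(f,b,.105)[:,:2]
    out=c0-p[:2];out/=np.linalg.norm(out)
    s=P[((P-c0)@out)>0.004];q,rr=robust(s,.0012);print(k,len(s),"lid-coaster mm",((q-c0)*1e3).round(1),"r",rr.round(4))
g=r.grab_frame("scene");cv2.imwrite("pics/scene13.png",g["pixels"][:,:,::-1])
cv2.imwrite("pics/scene13z.png",g["pixels"][120:320,200:467,::-1].repeat(3,0).repeat(3,1))
E
python3 fin.py
```

```text
blue 63 lid-coaster mm [-0.7  1.2] r 0.0368
red 63 lid-coaster mm [-1.2 -0.2] r 0.0375
green 68 lid-coaster mm [0.8 0.8] r 0.0387
```

View pics/top13.png

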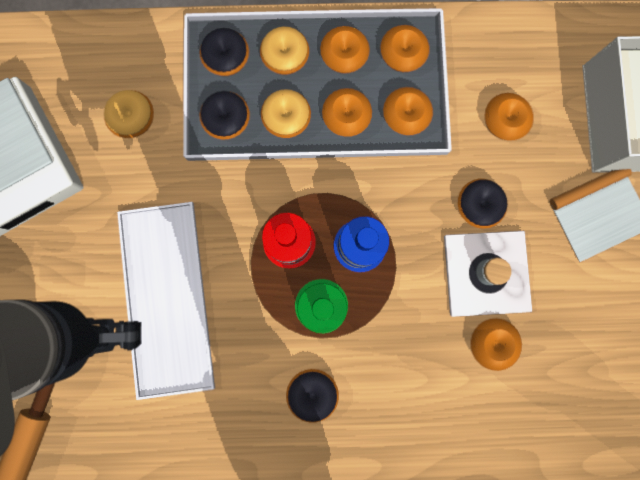

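View pics/scene13z.png

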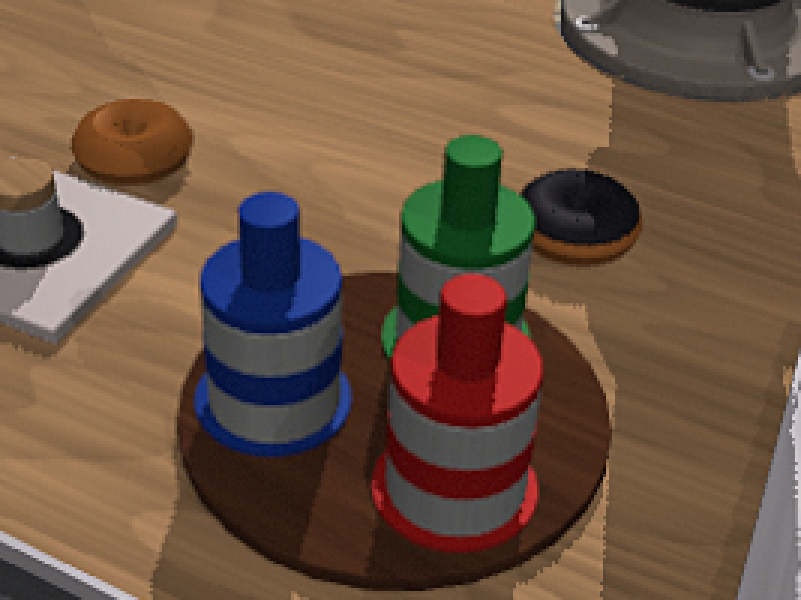

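>>> {"api": "step_arm", "payload": {
  "xyz": [
    [0,0,0],
    [0,0,0]
  ],
  "rotation": [
    [0,0,0],
    [0,0,0]
  ]
}}

```text
clock: 66.85
tcp_pos: [0.4622, 0.2582, 0.4412]
orientation: [-1.212, -1.208, 1.207]
contact_force: [-0.1, 0.3, -0.6]
grip_width: 0.0512
```

```bash
python3 -c "
from bench import r
print(r.hand_in())"
```

```text
the job is handed in; nothing more can be done
None
```

The job is done and handed in at about 67 s of the 144 s allowed. I moved the three canisters upright to the tray and stood the cutter on the black spot. Then I put each canister back on its own coaster: blue and red had been swapped, and green was already on its own.

- **Canisters:** The last pictures show all three upright. The lid centres measured about 1 to 1.5 mm from their coaster centres (blue -0.7/+1.2, red -1.2/-0.2, green +0.8/+0.8 mm in x/y). The calibration itself is only good to about 2 mm.
- **Cutter:** It stands upright inside the black ring of the spot. The two checks of how well it is centred disagreed. The cap outline in the top view gave about 2.5 mm off towards the board. The base edge gave about 0.8 mm the other way, and I did not correct it further.
- **Forces:** The highest contact force I read was about 14 N, when I set a canister down on the tray. It was read only between moves. The gripper was empty and touching nothing at hand-in.

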